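Clear the jammed lid chute and close the truffle tub

TASK

A red tub lid is standing on edge, stuck across the narrow lid chute under its two blue lips. Push it back up the chute until it is clear of the lips, lift it out, lay it flat on the green cutting board with its panel side up and let go, then pick it up again, now lying flat, and snap it fully down onto the white tub of truffles. Do not disturb the tray of truffles, the jar or the spatula.

Things in the scene. Friction and masses are not known exactly. Their poses are not given: they have to be found in the camera images.
- lid_center (a point): Centre of the loose rigid red plastic lid, 150 x 66 x 26 mm, about 0.12 kg. x axis: its 150 mm length; y: its 66 mm width; z: out of the closed panel (red with a white inset), the top when it is on the tub. It starts standing on a long edge across the chute: x across the chute, y up, panel facing up the slope, underside facing down the slope. Either way round fits the tub.
- lid_underside (a point): Middle of the lid's underside, 13 mm from lid_center; axes as lid_center. The underside is flat overall: a 4 mm thick skirt all round and, level with its edge, a white plug 120 x 42 mm. Between them an open groove, 20 mm deep, takes the tub's rim with about 2 mm of play each way. Left standing on the slope it stays; pushed higher than about 35 mm above its lower edge it may tip over.
- chute: Fixed steel lid chute, open at both ends and on top; origin on the table under its middle. y axis across it; its floor climbs at 8 degrees (0.14 rad) towards its own +x. Along the slope, 0 being the point throat: white shoulder blocks from -90 to 0 mm leave a throat 106 mm wide; from 0 to +150 mm it is 170 mm wide inside. Above the lips' end its side walls are 45 mm high.
- throat (a point): Point on the middle of the chute's sloping floor, in line with the shoulders' up-slope faces, 35 mm above the table; axes as chute (level, not tilted with the slope). The lid starts standing on the floor with its underside 3 to 11 mm up-slope from here.
- lip_end (a point): Middle of the chute at the up-slope end and upper face of the two blue hold-down lips; axes as chute. The lips run along both sides from -90 to +42 mm along the slope, 70 to 74 mm above the floor, leaving a gap 100 mm wide down the middle. The standing lid (66 mm high) has its ends under them and can be lifted only when all of it is up-slope of this point.
- tub: Fixed white tub, open on top, holding truffles, in a blue packing nest (200 x 110 x 8 mm); origin on the table under its centre. x axis along its 134 mm length, y along its 54 mm width (outside sizes), walls 3 mm.
- tub_rim (a point): Centre of the tub's mouth at rim height, 78 mm above the table; axes as tub. Below the rim a red sprung tab on each short end snaps over a bead inside the lid's short skirts. Put on panel up, length along the tub's, the lid first rests on the tabs 5 to 10 mm too high and must then be pressed down with about 6 to 10 N.
- lid_home (a point): Where lid_center is when the lid is fully home: 7 mm below the rim (underside 20 mm below the rim, rim touching the panel from beneath); axes as tub.
- board_top (a point): Centre of the upper face of the fixed green cutting board, 160 mm along its x axis by 170 mm along its y axis, top 12 mm above the table.
- truffle_tray: Bystander: aluminium tray of truffles, 170 x 340 x 30 mm, on the far side of the table; origin under its centre.
- jar: Bystander: jar 68 mm in diameter, 100 mm high, on the far side of the table; origin under its centre.
- spatula: Bystander: spatula with a wooden handle and steel blade, about 200 mm long lying flat on the near side of the table, lying along its own x axis; origin under its middle.
There are look-alikes about, which are no part of the job. What is shaped like the part that bears lid_center but orange is not meant.

How it is judged:
By the outcome, as a careful person would: the job done as asked, in the order asked, and still so for the second after the job is handed in, with the robot touching nothing.
It also fails if it takes over 72 s, if anything falls off the work surface, if the arm or the gripper's body presses on something with over 40 N, if the wrist force passes 120 N, or if a joint passes its speed limit or range.

ROBOT

A 6-joint arm with a two-finger parallel gripper is mounted at the origin on the work surface. World frame = base frame: x ahead of the robot, y to its left, z up, the work surface at z = 0. Lengths are in m, angles in rad, forces in N, time in s.
With the tool pointing down it reaches from about 0.325 to 0.775 m from the base axis. Payload 9.3 kg.
Tool frame: the origin (TCP) lies on the centre line of the jaws, within the pads' length; the fingertips stand 22 mm ahead of it and the grasp point (between the pads) lies 3 mm ahead of it; y points along the fingers, z is the direction in which the jaws open and shut, and the axes are right-handed (so a half turn about y gives the same grasp; the last joint's range is limited). The gripper opens to 85 mm and grips with 20 to 120 N. Pads are 22 mm wide; open, the fingers measure 114 mm over their backs; the gripper's body (76 mm by 85 mm) begins 54 mm behind the grasp point. The pads swing forward as they close: fully open they stand 13 mm farther back than shut.
Start: joints at [1.186, 0.259, 0.021, 1.334, 0, 1.418], TCP at [0.126, 0.535, 0.253] pointing down, gripper open.
Joint ranges: [-3.04, 3.04], [-0.91, 1.82], [-1.04, 1.36], [-1.92, 1.95], [-1.52, 1.45], [-3.14, 3.14]. Speed limits (rad/s): [2.22, 2.22, 2.79, 3.14, 3.14, 3.14].

INTERFACE

Orientations are given as a 3x3 rotation matrix whose columns are the frame's x, y, z axes.
In Python, from station import bot, vision gives the robot as it stands.
- The arm moves only by the tool step_arm, never from a script. Its argument "rows" is a list of rows, each a list of 7 numbers: the shift along the tool's x, y, z in mm, then the turn, a rotation vector about the tool's x, y, z in degrees, then the opening in per cent of the stroke, from 0 (shut) to 100 (fully open). A call has 1 to 20 rows; each row is the pose to reach, as a shift and turn from the pose commanded when the call began, along the tool's axes at that moment; what a row does not reach only later rows make up. A row lasts 1/12 s, in which the tool goes at most 41.7 mm and 7.16 degrees, less where a joint would pass 70% of its speed; a pose out of reach is approached as far as the arm can. A call with a gripper value outside its range is refused whole. The fingers move at their own pace and stop on an object; "grip_force" is the grip in N (left out, the last holds). Time passes only in rows, so rows that repeat a pose let the fingers close. It gives the time, the measured TCP pose, the force and the opening at its end, in the units of the state.
- bot.state(): the state, without advancing time (a new reading comes with each control period).
- vision.snapshot(name): name is "scene" or "top" or "wrist"; returns the picture (480x640x3 uint8, red, green, blue); there is no depth.
- vision.calibration(name): a dict with "vfov" (degrees; the focal length in pixels is half the picture's height over the tangent of half this angle, whatever the lens; pixels are square), "cx", "cy" (the principal point, pixels), "view" (4x4, takes a point from world to camera coordinates). Camera axes: x right, y up, looking along -z (the intrinsics and any distortion apply to the point x, -y, -z); pixel columns grow to the right and rows downward; lengths in m; the calibration is good to about 2 mm. A picture is of the moment at which its call begins: read the wrist's pose just before it. calibration takes no time and is no camera call; for the wrist camera it gives the pose at the moment of the call.
- bot.close_job(): hands the job in, once; it reports no verdict.
The state is a dict: "clock": time; "joints": joint angles; "joint_velocities": joint speeds; "joint_torque": joint torques, N m; "position": TCP position; "ee_rot": TCP orientation; "contact_force": force on the tool from outside, world axes, zero at the start; "wrist_torque": the same for the moment, N m; "finger_gap": finger opening in m.
Only numpy, scipy, OpenCV 4.12 (cv2) and the standard library are available. Lean on these libraries where they do the work, as an engineer would, in place of code of your own. Each camera call takes 0.05 s, during which the arm holds its last target.

## Working session

There is one attempt and no reset: what is moved stays moved. The work goes in short steps, Python scripts to look and compute and a tool call to move; the robot and the scene stay as the last step left them, time stands still between calls to the robot, and variables do not carry over. Pictures are saved under pics/ and viewed, and the job is handed in when it is done.

Besides the shell and the picture viewer there is one more tool, called by a JSON object that holds its "name" and its "arguments", one argument or row to a line. step_arm: Moves the arm, as the interface text tells. Its arguments: {"type":"object","properties":{"rows":{"type":"array"},"grip_force":{"type":"number"}},"required":["rows"]}

```bash
ls; mkdir -p pics; python3 - <<'E'
from station import bot, vision
import cv2
print(bot.state())
for n in ["scene","top","wrist"]:
    c=vision.calibration(n); print(n,c)
    cv2.imwrite(f"pics/{n}0.png",vision.snapshot(n)[:,:,::-1])
E
```

```text
pics
{'clock': 0.0, 'joints': array([ 1.18637888e+00,  2.59239378e-01,  2.07436953e-02,  1.33370095e+00,
       -3.25629437e-05,  1.41819932e+00]), 'joint_velocities': array([-0.00190799, -0.00102401,  0.00066796,  0.00027919,  0.00158448,
       -0.00029774]), 'joint_torque': array([-2.17586632e-03, -5.55645096e+01,  3.44530678e+01,  1.38491235e-02,
       -3.11249860e-04, -1.96179542e-05]), 'position': array([0.1262772, 0.5350453, 0.2526334]), 'ee_rot': array([[ 9.73249723e-01, -4.94956396e-04,  2.29749278e-01],
       [-2.29749740e-01, -1.31032228e-03,  9.73248858e-01],
       [-1.80670149e-04, -9.99999019e-01, -1.38898690e-03]]), 'contact_force': array([-0.31281606,  0.36223161, -0.66898747]), 'wrist_torque': array([ 0.00252261, -0.01067457, -0.01011311]), 'finger_gap': 0.08534258919875443}
scene {'vfov': 45.12157675649817, 'cx': 326.83709473801576, 'cy': 244.75663210983856, 'view': array([[-0.34503222,  0.938497  ,  0.01327204,  0.27597274],
       [-0.68555628, -0.26164784,  0.67937692,  0.2636809 ],
       [ 0.6410658 ,  0.22530819,  0.73366945, -1.88093291],
       [ 0.        ,  0.        ,  0.        ,  1.        ]])}
top {'vfov': 45.57876198495458, 'cx': 315.74797784390944, 'cy': 240.74057755087375, 'view': array([[-0.00962021, -0.99994999,  0.00273307, -0.1215194 ],
       [ 0.99495611, -0.00929917,  0.09987926, -0.52418577],
       [-0.09984885,  0.00368015,  0.99499581, -1.37217132],
       [ 0.        ,  0.        ,  0.        ,  1.        ]])}
wrist {'vfov': 71.96857986563201, 'cx': 322.290651011163, 'cy': 245.0994031539565, 'view': array([[ 0.23081229,  0.97299682, -0.00169281, -0.55016741],
       [-0.92045141,  0.21778291, -0.32456094,  0.04295508],
       [-0.3154281 ,  0.0764708 ,  0.94586327, -0.38110889],
       [ 0.        ,  0.        ,  0.        ,  1.        ]])}
```

View pics/scene0.png

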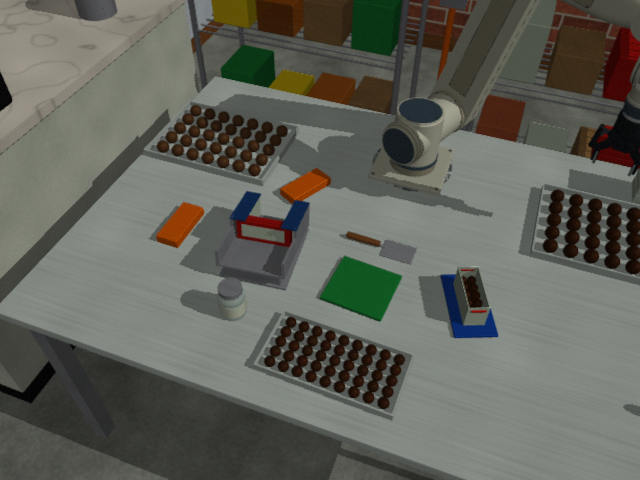

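View pics/top0.png

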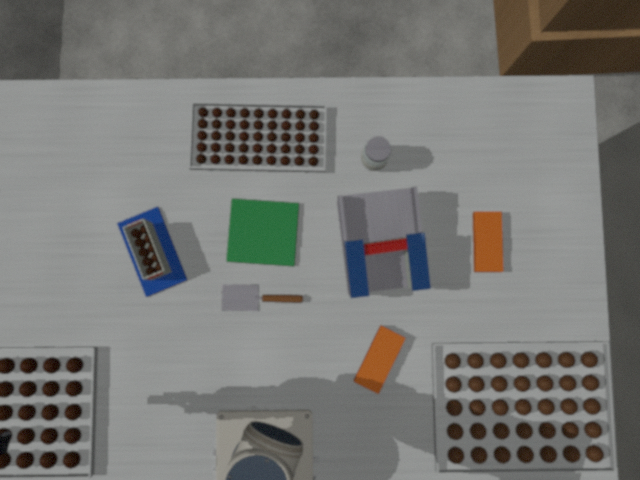

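View pics/wrist0.png

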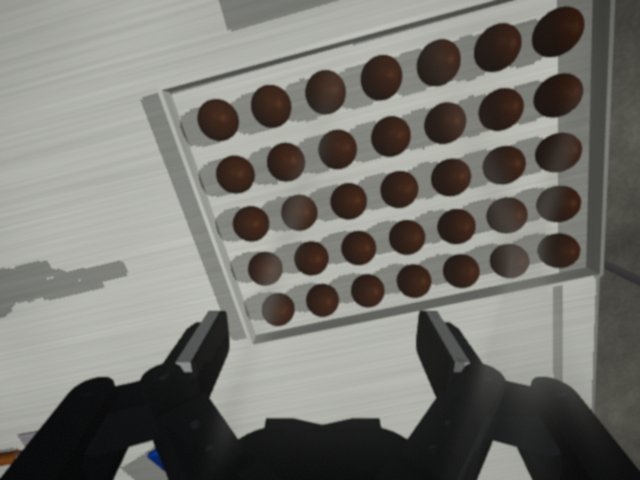

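```bash
cat > h.py <<'E'
import numpy as np, cv2
from station import bot, vision
def cam(name):
    c=vision.calibration(name); f=240/np.tan(np.radians(c["vfov"])/2)
    return f,c["cx"],c["cy"],np.array(c["view"])
def ray(C,u,v):
    f,cx,cy,V=C; d=np.array([(u-cx)/f,-(v-cy)/f,-1.]); R=V[:3,:3]
    d=R.T@d; return -R.T@V[:3,3], d/np.linalg.norm(d)
def onz(C,u,v,z):
    o,d=ray(C,u,v); return o+d*(z-o[2])/d[2]
def tri(rs):
    A=np.zeros((3,3));b=np.zeros(3)
    for o,d in rs:
        P=np.eye(3)-np.outer(d,d);A+=P;b+=P@o
    p=np.linalg.solve(A,b); return p,[np.linalg.norm((np.eye(3)-np.outer(d,d))@(p-o))*1e3 for o,d in rs]
def proj(C,p):
    f,cx,cy,V=C; q=V[:3,:3]@np.array(p)+V[:3,3]; return cx+f*q[0]/-q[2], cy-f*q[1]/-q[2]
def shot(name,fn):
    C=cam(name); im=vision.snapshot(name); cv2.imwrite("pics/"+fn,im[:,:,::-1]); np.savez("pics/"+fn+".npz",f=C[0],cx=C[1],cy=C[2],V=C[3]); return C,im
def load(fn):
    z=np.load("pics/"+fn+".npz"); return float(z["f"]),float(z["cx"]),float(z["cy"]),z["V"]
E
python3 - <<'E'
from h import *
np.set_printoptions(precision=4,suppress=True)
for n in ["scene","top","wrist"]:
    C=cam(n); o,_=ray(C,0,0); print(n,o)
    np.savez(f"pics/{n}0.png.npz",f=C[0],cx=C[1],cy=C[2],V=C[3])
s=bot.state(); print("cam in tool",s["ee_rot"].T@(ray(cam("wrist"),0,0)[0]-s["position"]))
# base origin projections
for n in ["scene","top"]: print(n,proj(cam(n),[0,0,0]))
for n in ["top","scene"]:
    im=cv2.imread(f"pics/{n}0.png"); C=cam(n)
    hsv=cv2.cvtColor(im,cv2.COLOR_BGR2HSV)
    m=cv2.inRange(hsv,(50,120,40),(75,255,255))
    if n=="scene": m[:240]=0
    c=max(cv2.findContours(m,cv2.RETR_EXTERNAL,cv2.CHAIN_APPROX_NONE)[0],key=cv2.contourArea)
    q=cv2.boxPoints(cv2.minAreaRect(c)) if n=="top" else cv2.approxPolyDP(c,8,True)[:,0]
    w=np.array([onz(C,u,v,.012) for u,v in q]); print(n,"board",q.tolist(),w,np.linalg.norm(w-np.roll(w,1,0),axis=1), w.mean(0))
im=cv2.imread("pics/top0.png")
cv2.imwrite("pics/topc.png",cv2.resize(im[170:310,90:510],None,fx=1.9,fy=1.9,interpolation=cv2.INTER_CUBIC))
cv2.imwrite("pics/topch.png",cv2.resize(im[175:310,320:445],None,fx=4.4,fy=4.4,interpolation=cv2.INTER_CUBIC))
im=cv2.imread("pics/scene0.png")
cv2.imwrite("pics/scenech.png",cv2.resize(im[180:300,200:330],None,fx=5,fy=5,interpolation=cv2.INTER_CUBIC))
E
```

```text
scene [1.4818 0.2338 1.1972]
top [ 0.3834 -0.1213  1.418 ]
wrist [0.0463 0.5551 0.3736]
cam in tool [-0.0825 -0.1208  0.001 ]
scene (np.float64(411.5945544379977), np.float64(163.774274131998))
top (np.float64(265.15955261842225), np.float64(458.9586751605443))
top board [[227.19796752929688, 260.2284240722656], [231.56851196289062, 199.0406036376953], [297.6598815917969, 203.76141357421875], [293.2893371582031, 264.94921875]] [[ 0.4782  0.0921  0.012 ]
 [ 0.6308  0.0821  0.012 ]
 [ 0.6174 -0.0824  0.012 ]
 [ 0.4651 -0.0706  0.012 ]] [0.1633 0.1529 0.1651 0.1528] [0.5479 0.0053 0.012 ]
scene board [[344, 256], [320, 298], [380, 320], [401, 276]] [[ 0.4689 -0.0716  0.012 ]
 [ 0.6279 -0.0821  0.012 ]
 [ 0.6394  0.0824  0.012 ]
 [ 0.4823  0.094   0.012 ]] [0.1661 0.1594 0.1649 0.1575] [0.5546 0.0057 0.012 ]
```

View pics/topch.png

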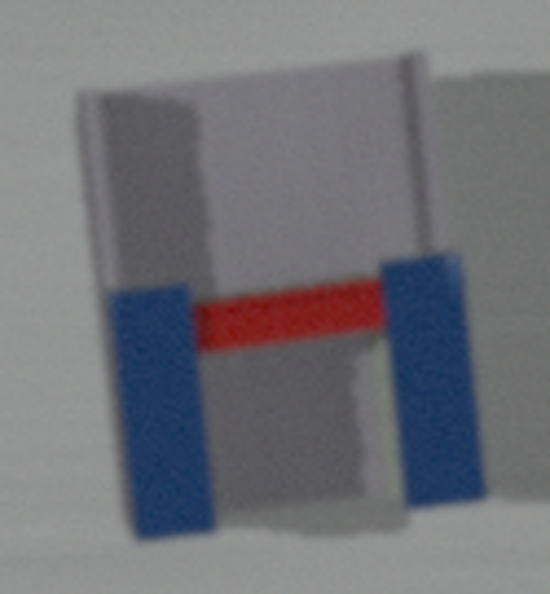

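View pics/scenech.png

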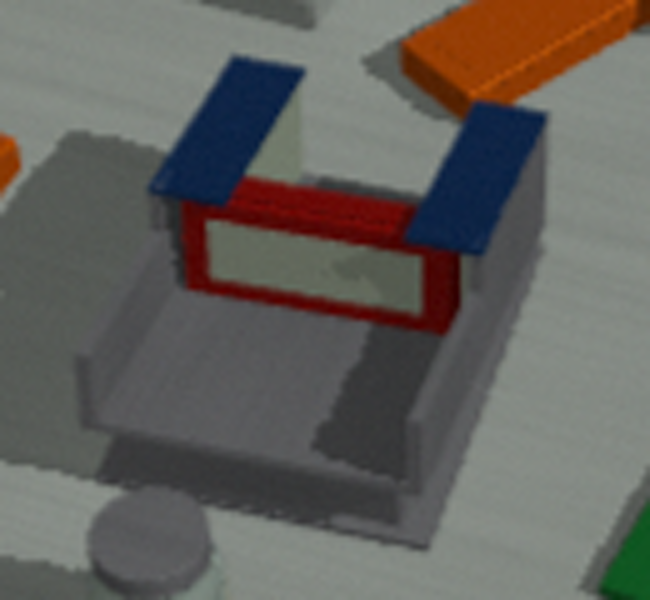

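```bash
python3 - <<'E'
from h import *
np.set_printoptions(precision=4,suppress=True)
C=cam("top"); S=cam("scene")
print("lid top",onz(C,386,247,.10))
f=lambda u,v:(320+u/4.4,175+v/4.4)
g=lambda u,v:(200+u/5,180+v/5)
for n,t,s in [("Llip upslope inner",(188,287),(455+30,250)),("Llip inner",(188,287),(483,250)),("Rlip inner up",(382,265),(225,203)),("Rlip outer up",(460,255),(150,190)),("Llip outer up",(112,295),(487,252)),("Llip in up",(188,287),(408,238)),("wallL end",(82,95),(418,490)),("Llip out dn",(138,538),(548,112)),("Llip in dn",(213,528),(475,100)),("Rlip in dn",(408,505),(303,67)),("Rlip out dn",(482,497),(235,57))]:
    print(n,*tri([ray(C,*f(*t)),ray(S,*g(*s))]))
print("tub",onz(C,148,248,.078),"jar",onz(C,377,148,.1),"spat",onz(C,265,298,0))
E
```

```text
lid top [ 0.4995 -0.2888  0.1   ]
Llip upslope inner [ 0.509  -0.2147  0.1042] [np.float64(21.021329518117916), np.float64(21.02132951811784)]
Llip inner [ 0.5092 -0.2152  0.104 ] [np.float64(20.49729311122098), np.float64(20.497293111220962)]
Rlip inner up [ 0.5254 -0.3358  0.1077] [np.float64(0.7636914255397732), np.float64(0.763691425539819)]
Rlip outer up [ 0.5305 -0.3773  0.1074] [np.float64(0.39621751423163765), np.float64(0.396217514231642)]
Llip outer up [ 0.5104 -0.1926  0.1086] [np.float64(2.1105385618402184), np.float64(2.1105385618401638)]
Llip in up [ 0.5148 -0.234   0.108 ] [np.float64(0.4960835986706178), np.float64(0.4960835986705641)]
wallL end [ 0.6277 -0.1827  0.0494] [np.float64(0.3537392194123993), np.float64(0.35373921941248676)]
Llip out dn [ 0.3841 -0.2063  0.0941] [np.float64(0.8452450583552202), np.float64(0.8452450583552362)]
Llip in dn [ 0.3893 -0.2469  0.0941] [np.float64(0.35190145013190643), np.float64(0.3519014501318165)]
Rlip in dn [ 0.4001 -0.3485  0.0952] [np.float64(0.5711336798961982), np.float64(0.5711336798963094)]
Rlip out dn [ 0.4041 -0.3884  0.0932] [np.float64(0.04068451360723331), np.float64(0.0406845136071848)]
tub [0.5044 0.2685 0.078 ] jar [ 0.734  -0.2728  0.1   ] spat [0.3847 0.0001 0.    ]
```

{"name": "step_arm", "arguments": {
  "rows": [
    [40, -5, -18, 0, 5, 0, 100],
    [75, -10, -35, 0, 10, 0, 100],
    [112, -20, -52, 0, 15, 0, 100],
    [150, -30, -70, 0, 20, 0, 100],
    [187, -40, -87, 0, 25, 0, 100],
    [225, -50, -105, 0, 30, 0, 100],
    [262, -60, -122, 0, 35, 0, 100],
    [300, -60, -140, 0, 40, 0, 100],
    [337, -60, -157, 0, 44, 0, 100],
    [374, -60, -174, 0, 47, 0, 100],
    [390, -60, -212, 0, 49, 0, 100],
    [405, -60, -250, 0, 51, 0, 100],
    [420, -60, -288, 0, 54, 0, 100],
    [434, -60, -326, 0, 56, 0, 100],
    [448, -60, -364, 0, 58, 0, 100],
    [462, -60, -402, 0, 60, 0, 100],
    [476, -60, -440, 0, 62, 0, 100],
    [490, -60, -478, 0, 65, 0, 100],
    [500, -60, -516, 0, 68, 0, 100],
    [510, -60, -554, 0, 70, 0, 100]
  ]
}}

```text
clock: 1.82
position: [0.4951, -0.1231, 0.3131]
ee_rot: [[0.114, -0.0, 0.993], [-0.993, 0.0, 0.114], [-0.0, -1.0, -0.0]]
contact_force: [1.4, -0.0, -0.6]
finger_gap: 0.0857
```

{"name": "step_arm", "arguments": {
  "rows": [
    [40, 0, 0, 0, 0, 0, 100],
    [70, 0, 5, 0, 0.6, 0, 100],
    [70, 0, 5, 0, 0.6, 0, 100],
    [70, 0, 5, 0, 0.6, 0, 100]
  ]
}}

```text
clock: 2.15
position: [0.5085, -0.1916, 0.3123]
ee_rot: [[0.104, -0.001, 0.995], [-0.995, 0.001, 0.104], [-0.001, -1.0, -0.001]]
contact_force: [-0.5, 0.6, -1.0]
finger_gap: 0.0856
```

```bash
python3 - <<'E'
from h import *
print(bot.state()["position"])
shot("wrist","w1.png")
E
```

```text
[ 0.50854201 -0.19163639  0.31230825]
```

View pics/w1.png

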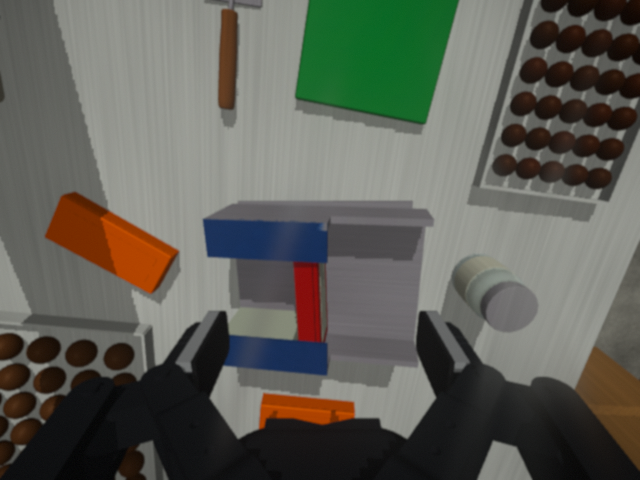

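{"name": "step_arm", "arguments": {
  "rows": [
    [40, 0, -10, 0, 0, 0, 100],
    [80, 0, -20, 0, 0, 0, 100],
    [100, 0, -20, 0, 0, 0, 100],
    [100, 0, -20, 0, 0, 0, 100],
    [100, 0, -20, 0, 0, 0, 100]
  ]
}}

```text
clock: 2.62
position: [0.4993, -0.2912, 0.313]
ee_rot: [[0.106, -0.0, 0.994], [-0.994, 0.001, 0.106], [-0.001, -1.0, -0.0]]
contact_force: [-0.2, -0.1, 0.4]
finger_gap: 0.0858
```

```bash
python3 - <<'E'
from h import *
print(bot.state()["position"])
C,im=shot("wrist","w2.png")
for n in ["w1","w2"]:
    im=cv2.imread(f"pics/{n}.png")
    y0={"w1":185,"w2":95}[n]
    cv2.imwrite(f"pics/{n}c.png",cv2.resize(im[y0:y0+210,190:450],None,fx=2.85,fy=2.85,interpolation=cv2.INTER_CUBIC))
E
```

```text
[ 0.49931058 -0.29119052  0.31303889]
```

View pics/w2.png

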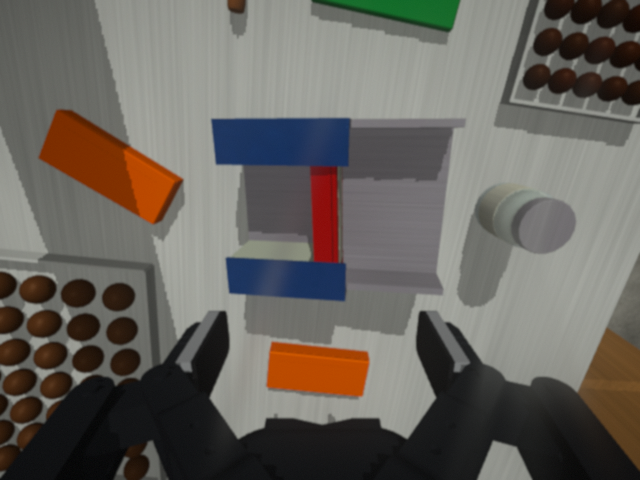

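View pics/w1c.png

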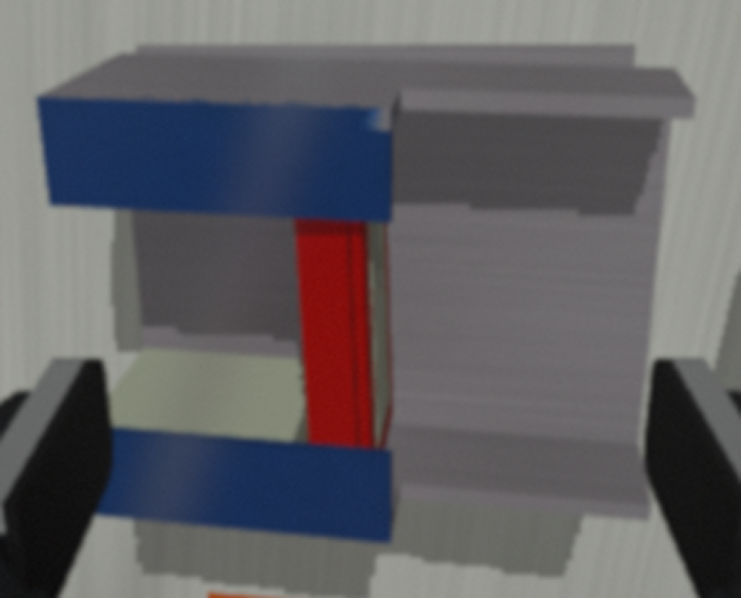

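View pics/w2c.png

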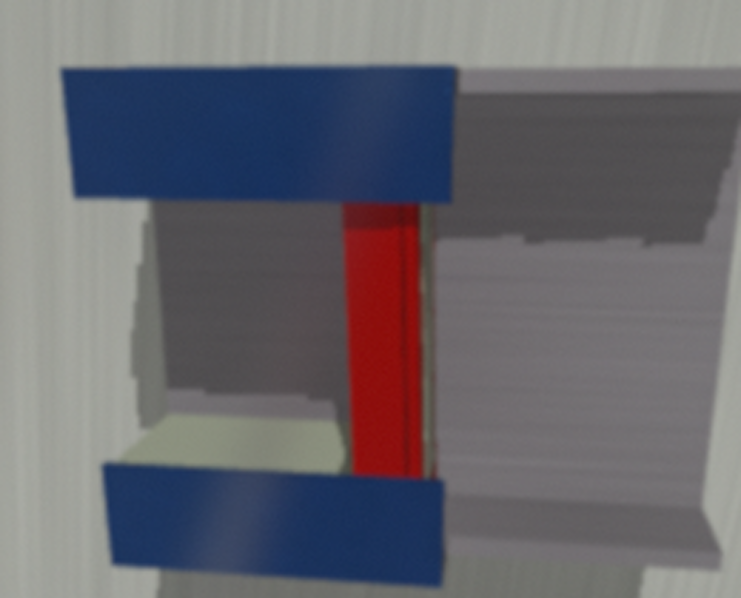

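```bash
cat >> h.py <<'E'
K1={"k":0.0}
def und(C,u,v,k):
    f,cx,cy,V=C
    if k==0: return u,v
    p=cv2.undistortPoints(np.array([[[u,v]]],float),np.array([[f,0,cx],[0,f,cy],[0,0,1.]]),np.array([k,0,0,0,0.]))[0,0]
    return cx+f*p[0],cy+f*p[1]
def rayk(C,u,v,k): return ray(C,*und(C,u,v,k))
E
python3 - <<'E'
from h import *
np.set_printoptions(precision=4,suppress=True)
A,B=load("w1.png"),load("w2.png")
P={"N out dn":((41,98),(62,68)),"N out up":((391,108),(457,68)),"N in up":((391,220),(451,202)),"N in dn":((50,205),(76,198)),"F in up":((391,450),(444,478)),"F out up":((391,541),(442,586))}
L={"lid und":((297,218),(344,203)),"lid pan":((366,220),(419,203)),"lid und far":((310,443),(352,476)),"lid pan far":((373,447),(424,478))}
a=lambda p:(190+p[0]/2.85,185+p[1]/2.85); b=lambda p:(190+p[0]/2.85,95+p[1]/2.85)
for k in [0,-.1,-.2]:
    print(k); q={}
    for n,(s,t) in {**P,**L}.items():
        q[n],r=tri([rayk(A,*a(s),k),rayk(B,*b(t),k)]); print(n,q[n],np.round(r[0],2))
    d=lambda i,j:np.linalg.norm(q[i]-q[j])*1e3
    print("len132",d("N out dn","N out up"),d("N in dn","N in up"),"gap100",d("N in up","F in up"),"180",d("N out up","F out up"))
E
```

```text
0
N out dn [ 0.3863 -0.207   0.0967] 0.57
N out up [ 0.5154 -0.1936  0.1115] 0.61
N in up [ 0.5194 -0.2353  0.1129] 0.08
N in dn [ 0.39   -0.2491  0.0966] 0.32
F in up [ 0.5299 -0.3337  0.113 ] 0.06
F out up [ 0.5347 -0.3777  0.1131] 0.02
lid und [ 0.4844 -0.2399  0.1084] 0.41
lid pan [ 0.5096 -0.237   0.1108] 0.62
lid und far [ 0.4968 -0.3402  0.1038] 0.52
lid pan far [ 0.5229 -0.3362  0.1084] 0.01
len132 130.6835435866 131.0996244307455 gap100 98.94291291685191 180 185.14136278634356
-0.1
N out dn [ 0.3868 -0.2043  0.1053] 1.23
N out up [ 0.5152 -0.1921  0.117 ] 0.61
N in up [ 0.5193 -0.2347  0.1145] 0.11
N in dn [ 0.39   -0.2474  0.1015] 0.15
F in up [ 0.5296 -0.3323  0.1165] 0.18
F out up [ 0.534  -0.3736  0.1215] 0.25
lid und [ 0.4844 -0.2393  0.1098] 0.47
lid pan [ 0.5096 -0.2364  0.1123] 0.62
lid und far [ 0.4967 -0.3386  0.1078] 0.49
lid pan far [ 0.5227 -0.3349  0.112 ] 0.08
len132 129.44622247471568 130.6442160261127 gap100 98.21619296386095 180 182.45644667915252
-0.2
N out dn [ 0.3877 -0.2012  0.1153] 2.06
N out up [ 0.5149 -0.1905  0.1229] 0.6
N in up [ 0.5193 -0.234   0.1161] 0.13
N in dn [ 0.3899 -0.2455  0.1068] 0.05
F in up [ 0.5293 -0.3309  0.1202] 0.32
F out up [ 0.5332 -0.3691  0.1304] 0.55
lid und [ 0.4844 -0.2387  0.1113] 0.53
lid pan [ 0.5096 -0.2358  0.1138] 0.63
lid und far [ 0.4967 -0.337   0.1118] 0.47
lid pan far [ 0.5225 -0.3334  0.1157] 0.19
len132 127.95645585221513 130.23928952877512 gap100 97.49681692344575 180 179.62965500949355
```

```bash
python3 - <<'E'
from h import *
np.set_printoptions(precision=4,suppress=True)
S=cam("scene"); g=lambda u,v:(200+u/5,180+v/5)
yw=np.radians(6.1);X=np.array([np.cos(yw),np.sin(yw),0]);Y=np.array([-X[1],X[0],0])
T=np.array([.4936,-.2878,.035])
for p,z in [((187,290),.0395),((447,333),.0395),((208,285),.0465),((423,315),.0465)]:
    w=onz(S,*g(*p),z)-T; print(w@X*1e3,w@Y*1e3)
print(bot.state()["joints"])
E
```

```text
32.69209310471517 -76.72379151818998
27.038575761546536 70.78484193541418
32.27308353521627 -63.957946392202025
23.726627135779143 56.448222681031375
[-0.6721  0.2993  0.2297  1.5016  0.0003  0.7912]
```

{"name": "step_arm", "arguments": {
  "rows": [
    [0, 10, -10, 0, -7, 0, 0],
    [0, 20, -20, 0, -14, 0, 0],
    [0, 30, -30, 0, -21, 0, 0],
    [0, 40, -40, 0, -28, 0, 0],
    [0, 50, -50, 0, -35, 0, 0],
    [0, 60, -60, 0, -42, 0, 0],
    [0, 63, -66, 0, -49, 0, 0],
    [0, 63, -66, 0, -56, 0, 0],
    [0, 63, -66, 0, -63, 0, 0],
    [0, 63, -66, 0, -70, 0, 0],
    [0, 63, -66, 0, -77, 0, 0],
    [0, 63, -66, 0, -84, 0, 0],
    [0, 63, -66, 0, -90, 0, 0],
    [0, 63, -66, 0, -90, 0, 0]
  ]
}}

```text
clock: 3.83
position: [0.4341, -0.2967, 0.2508]
ee_rot: [[0.994, 0.001, -0.114], [0.114, -0.0, 0.994], [0.001, -1.0, -0.0]]
contact_force: [0.4, -0.8, 0.4]
finger_gap: -0.0003
```

```bash
python3 - <<'E'
from h import *
print(bot.state()["position"],bot.state()["ee_rot"],bot.state()["finger_gap"],bot.state()["joints"])
shot("wrist","w3.png")
E
```

```text
[ 0.43405071 -0.29670802  0.25084852] [[ 9.93529092e-01  5.99927234e-04 -1.13576334e-01]
 [ 1.13576496e-01 -2.44130345e-04  9.93529224e-01]
 [ 5.68317810e-04 -9.99999790e-01 -3.10688234e-04]] -0.00033724458007108936 [-7.59426202e-01  2.17504033e-01 -4.01725659e-02  1.31251656e+00
  2.36002214e-04 -8.73248168e-01]
```

View pics/w3.png

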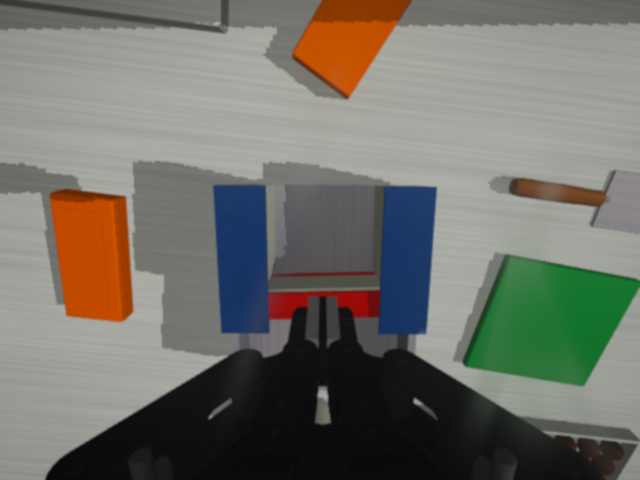

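```bash
python3 - <<'E'
from h import *
s=bot.state();C=cam("wrist")
for x in (0,-11,-14):
  for y in (22,10,0,-10,-20,-30,-40,-51):
    a=[proj(C,s["position"]+s["ee_rot"]@np.array([x,y,z])/1e3) for z in (-40,0,40)]
    print(x,y,np.round(a,0).tolist())
im=cv2.imread("pics/w3.png");cv2.imwrite("pics/w3c.png",cv2.resize(im[280:480,160:480],None,fx=2.5,fy=2.5))
E
```

```text
0 22 [[240.0, 309.0], [322.0, 309.0], [403.0, 309.0]]
0 10 [[234.0, 323.0], [322.0, 323.0], [410.0, 323.0]]
0 0 [[228.0, 336.0], [322.0, 336.0], [415.0, 336.0]]
0 -10 [[221.0, 350.0], [322.0, 350.0], [422.0, 350.0]]
0 -20 [[213.0, 367.0], [322.0, 367.0], [430.0, 367.0]]
0 -30 [[204.0, 387.0], [321.0, 387.0], [439.0, 387.0]]
0 -40 [[193.0, 411.0], [321.0, 410.0], [450.0, 410.0]]
0 -51 [[179.0, 442.0], [321.0, 442.0], [464.0, 442.0]]
-11 22 [[238.0, 289.0], [322.0, 289.0], [405.0, 289.0]]
-11 10 [[232.0, 301.0], [322.0, 301.0], [412.0, 301.0]]
-11 0 [[225.0, 313.0], [322.0, 313.0], [418.0, 313.0]]
-11 -10 [[218.0, 326.0], [322.0, 326.0], [425.0, 326.0]]
-11 -20 [[210.0, 342.0], [321.0, 342.0], [433.0, 342.0]]
-11 -30 [[200.0, 360.0], [321.0, 360.0], [443.0, 360.0]]
-11 -40 [[188.0, 382.0], [321.0, 382.0], [454.0, 382.0]]
-11 -51 [[173.0, 411.0], [321.0, 411.0], [470.0, 411.0]]
-14 22 [[238.0, 283.0], [322.0, 283.0], [406.0, 283.0]]
-14 10 [[231.0, 295.0], [322.0, 295.0], [412.0, 295.0]]
-14 0 [[225.0, 307.0], [322.0, 307.0], [419.0, 306.0]]
-14 -10 [[217.0, 320.0], [322.0, 320.0], [426.0, 319.0]]
-14 -20 [[209.0, 335.0], [321.0, 335.0], [434.0, 335.0]]
-14 -30 [[199.0, 353.0], [321.0, 352.0], [444.0, 352.0]]
-14 -40 [[187.0, 374.0], [321.0, 374.0], [455.0, 374.0]]
-14 -51 [[171.0, 402.0], [321.0, 402.0], [471.0, 402.0]]
```

View pics/w3c.png

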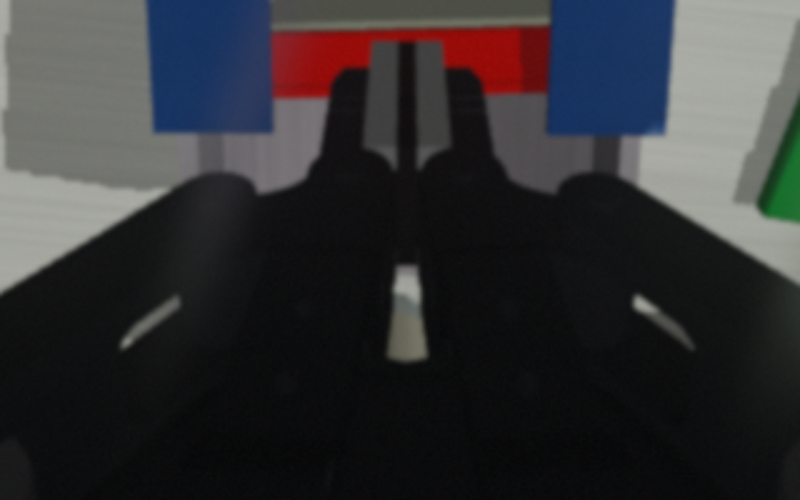

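{"name": "step_arm", "arguments": {
  "rows": [
    [0, 20, 0, 0, 0, -7, 0],
    [-1, 54, 0, 0, 0, -14, 0],
    [-1, 54, 0, 0, 0, -14, 0],
    [4, 75, 0, 0, 0, -14, 0],
    [10, 100, 0, 0, 0, -14, 0],
    [17, 125, 0, 0, 0, -14, 0],
    [22, 145, 0, 0, 0, -14, 0],
    [26, 160, 0, 0, 0, -14, 0],
    [30, 180, 0, 0, 0, -14, 0],
    [30, 180, 0, 0, 0, -14, 0],
    [30, 180, 0, 0, 0, -14, 0]
  ]
}}

```text
clock: 4.8
position: [0.4637, -0.2946, 0.0703]
ee_rot: [[0.965, 0.238, -0.105], [0.102, 0.027, 0.994], [0.24, -0.971, 0.002]]
contact_force: [0.6, -0.2, 0.1]
finger_gap: -0.0001
```

```bash
python3 - <<'E'
from h import *
print(bot.state()["position"],bot.state()["ee_rot"],bot.state()["contact_force"])
shot("wrist","w4.png");shot("scene","s4.png")
a=cv2.imread("pics/s4.png")[180:300,200:330];b=cv2.imread("pics/w4.png")
cv2.imwrite("pics/j4.png",np.hstack([cv2.resize(a,(433,400)),cv2.resize(b,(360,400))]))
E
```

```text
[ 0.46366383 -0.29458956  0.07028923] [[ 0.96543437  0.23836972 -0.10543417]
 [ 0.10186717  0.02726949  0.99442418]
 [ 0.23991575 -0.97079156  0.00204485]] [ 0.57215563 -0.20301543  0.0602599 ]
```

View pics/j4.png

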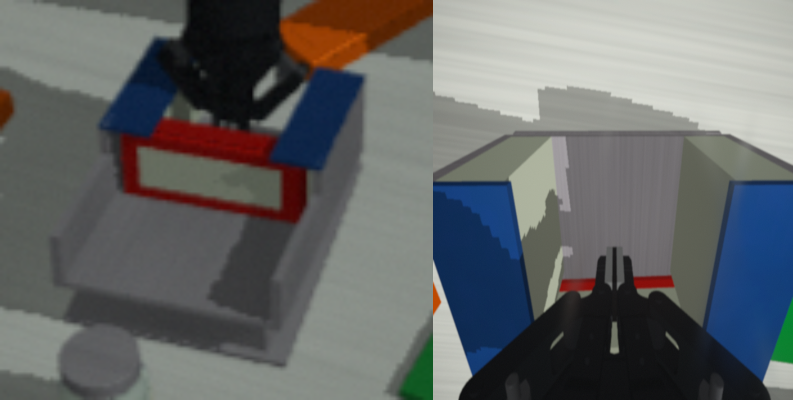

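{"name": "step_arm", "arguments": {
  "rows": [
    [8, 0.8, 0, 0, 0, 0, 0],
    [13, 1.4, 0, 0, 0, 0, 0],
    [16, 1.7, 0, 0, 0, 0, 0],
    [19, 2.0, 0, 0, 0, 0, 0],
    [22, 2.3, 0, 0, 0, 0, 0],
    [25, 2.6, 0, 0, 0, 0, 0],
    [28, 2.9, 0, 0, 0, 0, 0],
    [31, 3.3, 0, 0, 0, 0, 0],
    [34, 3.6, 0, 0, 0, 0, 0],
    [34, 3.6, 0, 0, 0, 0, 0]
  ]
}}

```text
clock: 5.73
position: [0.4978, -0.2918, 0.0751]
ee_rot: [[0.965, 0.241, -0.107], [0.104, 0.026, 0.994], [0.242, -0.97, -0.0]]
contact_force: [0.7, -0.3, 0.0]
finger_gap: -0.0002
```

```bash
python3 - <<'E'
from h import *
shot("wrist","w5.png");shot("scene","s5.png")
a=cv2.imread("pics/s5.png")[180:300,200:330];b=cv2.imread("pics/w5.png")
cv2.imwrite("pics/j5.png",np.hstack([cv2.resize(a,(433,400)),cv2.resize(b,(360,400))]))
E
```

```text
(no output)
```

View pics/j5.png

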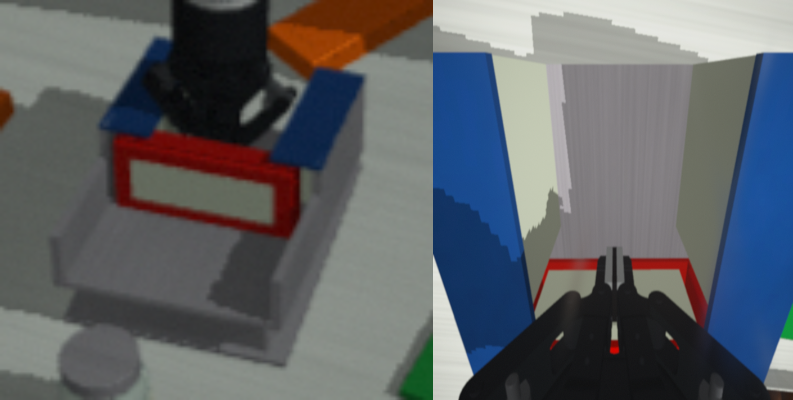

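{"name": "step_arm", "arguments": {
  "rows": [
    [3, 0.3, 0, 0, 0, 0, 0],
    [7, 0.7, 0, 0, 0, 0, 0],
    [11, 1.1, 0, 0, 0, 0, 0],
    [15, 1.6, 0, 0, 0, 0, 0],
    [19, 2.0, 0, 0, 0, 0, 0],
    [23, 2.4, 0, 0, 0, 0, 0],
    [27, 2.8, 0, 0, 0, 0, 0],
    [31, 3.2, 0, 0, 0, 0, 0],
    [34, 3.6, 0, 0, 0, 0, 0],
    [37, 3.9, 0, 0, 0, 0, 0],
    [39, 4.1, 0, 0, 0, 0, 0],
    [39, 4.1, 0, 0, 0, 0, 0]
  ]
}}

```text
clock: 6.83
position: [0.5363, -0.2876, 0.0805]
ee_rot: [[0.965, 0.241, -0.107], [0.104, 0.026, 0.994], [0.242, -0.97, -0.0]]
contact_force: [-0.0, 0.4, 0.1]
finger_gap: 0.0001
```

```bash
python3 - <<'E'
from h import *
shot("wrist","w6.png");shot("scene","s6.png");shot("top","t6.png")
a=cv2.imread("pics/s6.png")[180:300,200:330];b=cv2.imread("pics/top0.png"[:5]+"t6.png")[175:310,320:445]
cv2.imwrite("pics/j6.png",np.hstack([cv2.resize(a,(433,400)),cv2.resize(b,(360,400))]))
E
```

```text
(no output)
```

View pics/j6.png

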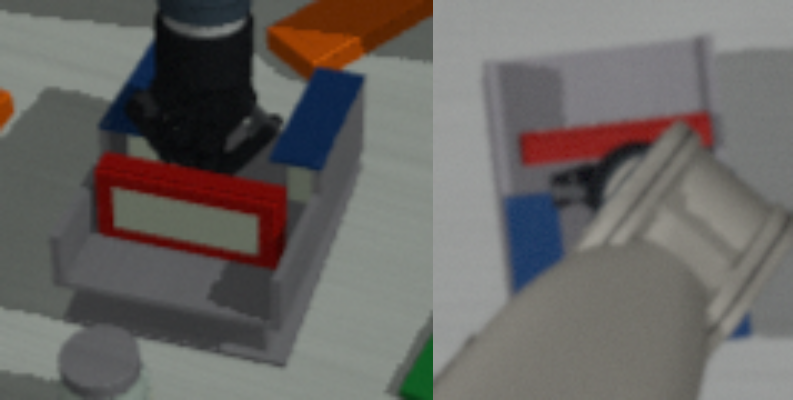

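{"name": "step_arm", "arguments": {
  "rows": [
    [-6, -0.6, 0, 0, 0, 0, 0],
    [-15, -1.5, 0, 0, 0, 0, 0],
    [-20, -2, 0, 0, 0, 0, 0],
    [-20, -30, 0, 0, 0, 0, 0],
    [-20, -70, 0, 0, 0, 0, 0],
    [-20, -110, 0, 0, 0, 0, 0],
    [-20, -150, 0, 0, 0, 0, 0],
    [-20, -190, 0, 0, 0, 0, 0],
    [-20, -220, 0, 0, 0, 7, 0],
    [-20, -220, 0, 0, 0, 14, 0],
    [-20, -220, 0, 0, 0, 14, 0]
  ]
}}

```text
clock: 7.9
position: [0.4644, -0.2962, 0.2904]
ee_rot: [[0.994, -0.004, -0.107], [0.107, -0.003, 0.994], [-0.004, -1.0, -0.002]]
contact_force: [0.5, 0.9, -2.2]
finger_gap: 0.0002
```

```bash
python3 - <<'E'
from h import *
print(bot.state()["position"],bot.state()["ee_rot"],bot.state()["contact_force"])
shot("wrist","w7.png")
E
```

```text
[ 0.46436039 -0.29617897  0.29040132] [[ 0.99426559 -0.00393421 -0.10686654]
 [ 0.10685674 -0.00262356  0.99427097]
 [-0.00419204 -0.99998882 -0.00218811]] [ 0.4934463   0.91959108 -2.21057888]
```

View pics/w7.png

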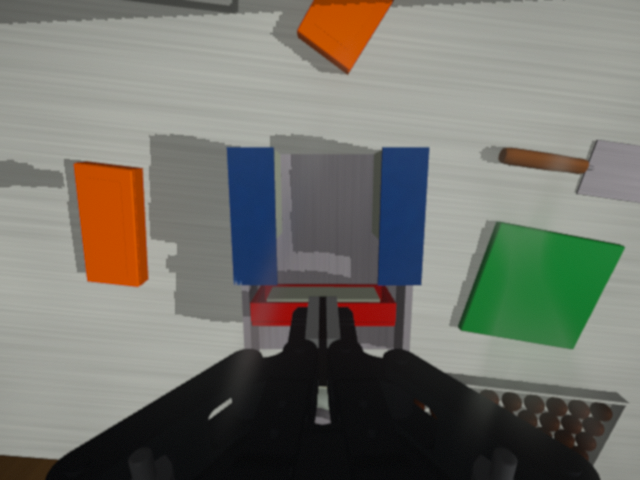

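{"name": "step_arm", "arguments": {
  "rows": [
    [15, 0, 10, 0, 7, 0, 100],
    [30, 0, 20, 0, 14, 0, 100],
    [45, 0, 30, 0, 21, 0, 100],
    [60, 0, 30, 0, 28, 0, 100],
    [75, 0, 30, 0, 35, 0, 100],
    [85, 0, 30, 0, 42, 0, 100],
    [85, 0, 30, 0, 49, 0, 100],
    [85, 0, 30, 0, 56, 0, 100],
    [85, 0, 30, 0, 63, 0, 100],
    [85, 0, 30, 0, 70, 0, 100],
    [85, 0, 30, 0, 77, 0, 100],
    [85, 0, 30, 0, 84, 0, 100],
    [85, 0, 30, 0, 90, 0, 100],
    [85, 0, 30, 0, 90, 0, 100],
    [85, 0, 30, 0, 90, 0, 100]
  ]
}}

```text
clock: 9.2
position: [0.5443, -0.2565, 0.2884]
ee_rot: [[0.109, 0.001, 0.994], [-0.994, 0.001, 0.109], [-0.001, -1.0, 0.001]]
contact_force: [-0.0, -0.9, 0.0]
finger_gap: 0.0852
```

```bash
python3 - <<'E'
from h import *
print(bot.state()["position"],bot.state()["ee_rot"])
shot("wrist","w8.png")
im=cv2.imread("pics/w8.png");cv2.imwrite("pics/w8c.png",cv2.resize(im[100:400,160:480],None,fx=2,fy=2,interpolation=2))
E
```

```text
[ 0.54426416 -0.25649815  0.28839723] [[ 1.09464875e-01  6.64083271e-04  9.93990443e-01]
 [-9.93989843e-01  1.35900015e-03  1.09463901e-01]
 [-1.27814001e-03 -9.99998856e-01  8.08854808e-04]]
```

{"name": "step_arm", "arguments": {
  "rows": [
    [40, 0, 0, 0, 0, 0, 100],
    [70, 0, 0, 0, 0, 0, 100],
    [70, 0, 0, 0, 0, 0, 100],
    [70, 0, 0, 0, 0, 0, 100]
  ]
}}

```text
clock: 9.58
position: [0.5521, -0.3275, 0.2879]
ee_rot: [[0.107, -0.0, 0.994], [-0.994, 0.001, 0.107], [-0.001, -1.0, -0.0]]
contact_force: [-0.5, 0.1, -0.4]
finger_gap: 0.0852
```

```bash
python3 - <<'E'
from h import *
print(bot.state()["position"],bot.state()["ee_rot"])
shot("wrist","w9.png")
im=cv2.imread("pics/w9.png");cv2.imwrite("pics/w9c.png",cv2.resize(im[50:350,160:480],None,fx=2,fy=2,interpolation=2))
E
```

```text
[ 0.55208663 -0.32751909  0.28790812] [[ 1.07190325e-01 -4.67174634e-04  9.94238410e-01]
 [-9.94237659e-01  1.26587966e-03  1.07190839e-01]
 [-1.30866303e-03 -9.99999090e-01 -3.28792562e-04]]
```

View pics/w8c.png

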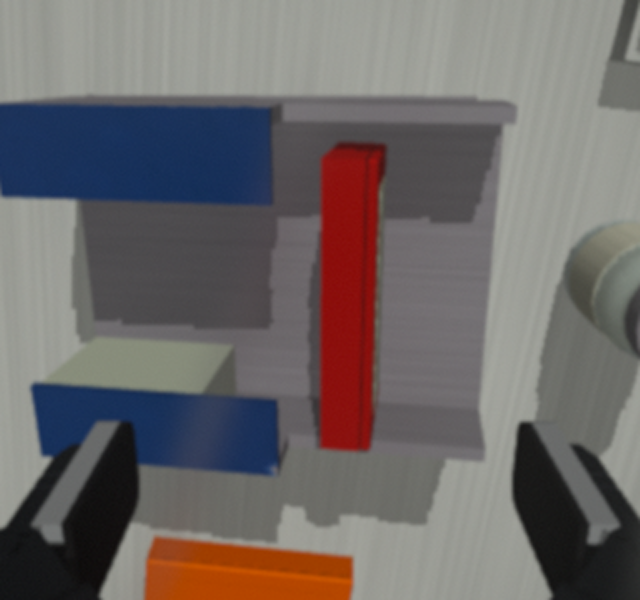

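View pics/w9c.png

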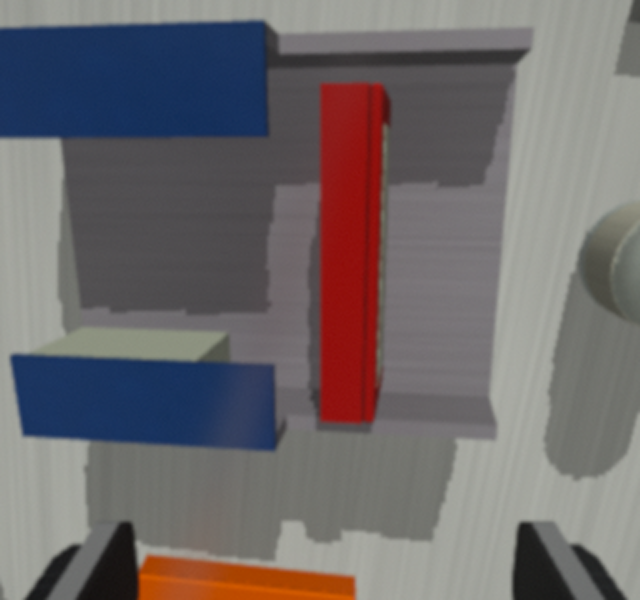

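```bash
python3 - <<'E'
from h import *
np.set_printoptions(precision=4,suppress=True)
A,B=load("w8.png"),load("w9.png")
a=lambda p:(160+p[0]/2,100+p[1]/2); b=lambda p:(160+p[0]/2,50+p[1]/2)
P={"nu":((323,158),(321,84)),"np":((373,158),(378,84)),"fu":((320,447),(320,421)),"fp":((371,449),(376,422)),"lipN in up":((273,203),(268,136)),"lipF in up":((279,401),(275,365))}
q={}
for n,(s,t) in P.items():
    q[n],r=tri([ray(A,*a(s)),ray(B,*b(t))]); print(n,q[n],np.round(r[0],2))
print(np.linalg.norm(q["nu"]-q["fu"]),(q["nu"]-q["fu"]),(q["np"]-q["nu"]), (q["nu"]+q["fu"]+q["np"]+q["fp"])/4)
E
```

```text
nu [ 0.54   -0.2128  0.1084] 0.31
np [ 0.563  -0.2103  0.1081] 0.25
fu [ 0.5549 -0.3627  0.1069] 0.01
fp [ 0.5817 -0.3592  0.1097] 0.29
lipN in up [ 0.5197 -0.2353  0.1101] 0.08
lipF in up [ 0.5311 -0.3344  0.1134] 0.18
0.15068331873352153 [-0.0149  0.1499  0.0015] [ 0.023   0.0025 -0.0003] [ 0.5599 -0.2863  0.1083]
```

{"name": "step_arm", "arguments": {
  "rows": [
    [-20, 20, 0, 4, 0, 0, 80],
    [-40, 50, 0.5, 8, 0, 0, 80],
    [-40, 92, 0.5, 8, 0, 0, 80],
    [-40, 92, 0.5, 8, 0, 0, 80],
    [-40, 117, 4, 8, 0, 0, 80],
    [-40, 142, 7.5, 8, 0, 0, 80],
    [-40, 167, 11, 8, 0, 0, 80],
    [-40, 191, 14.4, 8, 0, 0, 80],
    [-40, 191, 14.4, 8, 0, 0, 80],
    [-40, 191, 14.4, 8, 0, 0, 80]
  ]
}}

```text
clock: 10.47
position: [0.563, -0.2847, 0.0989]
ee_rot: [[0.108, 0.138, 0.985], [-0.994, 0.016, 0.107], [-0.001, -0.99, 0.138]]
contact_force: [0.6, -0.4, -0.2]
finger_gap: 0.0681
```

```bash
python3 - <<'E'
from h import *
print(bot.state()["position"],bot.state()["ee_rot"],bot.state()["contact_force"])
shot("wrist","w10.png");shot("scene","s10.png")
a=cv2.imread("pics/s10.png")[180:300,200:330];b=cv2.imread("pics/w10.png")
cv2.imwrite("pics/j10.png",np.hstack([cv2.resize(a,(380,400)),cv2.resize(b,(420,400))]))
E
```

```text
[ 0.56295151 -0.28467407  0.09885931] [[ 1.07937499e-01  1.37509271e-01  9.84601796e-01]
 [-9.94157507e-01  1.55178504e-02  1.06817829e-01]
 [-5.90461576e-04 -9.90378916e-01  1.38380832e-01]] [ 0.63181917 -0.3667459  -0.15236266]
```

View pics/j10.png

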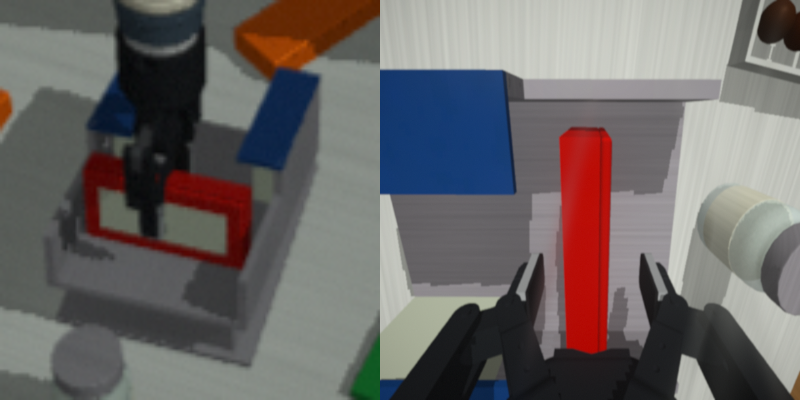

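{"name": "step_arm", "arguments": {
  "rows": [
    [0, 2, -2, 0, 0, 0, 80],
    [0, 2, -2, 0, 0, 0, 60],
    [0, 2, -2, 0, 0, 0, 45],
    [0, 2, -2, 0, 0, 0, 30],
    [0, 2, -2, 0, 0, 0, 15],
    [0, 2, -2, 0, 0, 0, 15],
    [0, 2, -2, 0, 0, 0, 15],
    [0, 2, -2, 0, 0, 0, 15]
  ],
  "grip_force": 50
}}

```text
clock: 11.23
position: [0.561, -0.2851, 0.0965]
ee_rot: [[0.107, 0.139, 0.985], [-0.994, 0.014, 0.106], [0.001, -0.99, 0.14]]
contact_force: [-0.1, 0.1, 5.9]
finger_gap: 0.0255
```

{"name": "step_arm", "arguments": {
  "rows": [
    [0, -5, 0, 0, 0, 0, 15],
    [0, -15, 0, 0, 0, 0, 15],
    [0, -35, 0, 0, 0, 0, 15],
    [0, -60, 0, 0, 0, 0, 15],
    [0, -90, 0, 0, 0, 0, 15],
    [0, -120, 0, 0, 0, 0, 15],
    [0, -150, 0, 0, 0, 0, 15],
    [0, -170, 0, 0, 0, 0, 15],
    [0, -170, 0, 0, 0, 0, 15],
    [0, -170, 0, 0, 0, 0, 15]
  ]
}}

```text
clock: 12.07
position: [0.5373, -0.2877, 0.2656]
ee_rot: [[0.106, 0.14, 0.984], [-0.994, 0.013, 0.106], [0.002, -0.99, 0.141]]
contact_force: [0.0, 0.1, -2.3]
finger_gap: 0.0252
```

```bash
python3 - <<'E'
from h import *
print(bot.state()["position"],bot.state()["joints"],bot.state()["contact_force"])
shot("wrist","w11.png");shot("scene","s11.png")
a=cv2.imread("pics/s11.png")[110:310,180:380];b=cv2.imread("pics/w11.png")
cv2.imwrite("pics/j11.png",np.hstack([cv2.resize(a,(380,400)),cv2.resize(b,(420,400))]))
E
```

```text
[ 0.5373076  -0.28769279  0.26564941] [-0.67354639  0.28653175  0.08362713  1.2658639   0.0980194   0.79552567] [ 0.04556019  0.141724   -2.32127355]
```

View pics/j11.png

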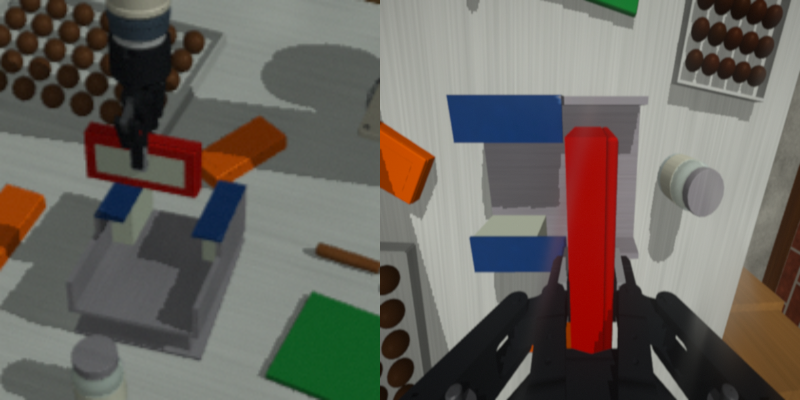

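{"name": "step_arm", "arguments": {
  "rows": [
    [-30, 0, 0, 0, 0, 0, 15],
    [-70, 0, 0, 0, 0, 0, 15],
    [-110, 0, 0, 0, 0, 0, 15],
    [-150, 0, 0, 0, 0, 0, 15],
    [-190, 0, 0, 0, 0, 0, 15],
    [-220, 0, 0, 0, 0, 0, 15],
    [-245, 0, 0, 0, 0, 0, 15],
    [-245, 0, 0, 0, 0, 0, 15],
    [-245, 0, 0, 0, 0, 0, 15],
    [-245, 0, 0, 0, 0, 0, 15]
  ]
}}

```text
clock: 13.0
position: [0.511, -0.0439, 0.2633]
ee_rot: [[0.107, 0.137, 0.985], [-0.994, 0.015, 0.106], [-0.0, -0.99, 0.138]]
contact_force: [-0.2, -0.9, -0.6]
finger_gap: 0.0257
```

```bash
python3 - <<'E'
from h import *
np.set_printoptions(precision=4,suppress=True)
print(bot.state()["position"],bot.state()["contact_force"],bot.state()["finger_gap"])
C,im=shot("wrist","w12.png")
hsv=cv2.cvtColor(im[:,:,::-1].copy(),cv2.COLOR_BGR2HSV)
m=cv2.inRange(hsv,(50,120,40),(75,255,255))
c=max(cv2.findContours(m,cv2.RETR_EXTERNAL,cv2.CHAIN_APPROX_NONE)[0],key=cv2.contourArea)
q=cv2.approxPolyDP(c,6,True)[:,0]; print(q.tolist())
for p in q: print(p,onz(C,*p,.012))
E
```

```text
[ 0.511  -0.0439  0.2633] [-0.1831 -0.8535 -0.6136] 0.025736765966747798
[[269, 73], [250, 230], [282, 234], [281, 162], [297, 150], [346, 151], [364, 169], [361, 246], [376, 248], [412, 105]]
[269  73] [0.479  0.0928 0.012 ]
[250 230] [ 0.4665 -0.071   0.012 ]
[282 234] [ 0.503  -0.0735  0.012 ]
[281 162] [0.4965 0.0078 0.012 ]
[297 150] [0.5127 0.022  0.012 ]
[346 151] [0.5665 0.0263 0.012 ]
[364 169] [0.5897 0.0089 0.012 ]
[361 246] [ 0.5995 -0.0826  0.012 ]
[376 248] [ 0.6189 -0.0841  0.012 ]
[412 105] [0.6328 0.0811 0.012 ]
```

View pics/w12.png

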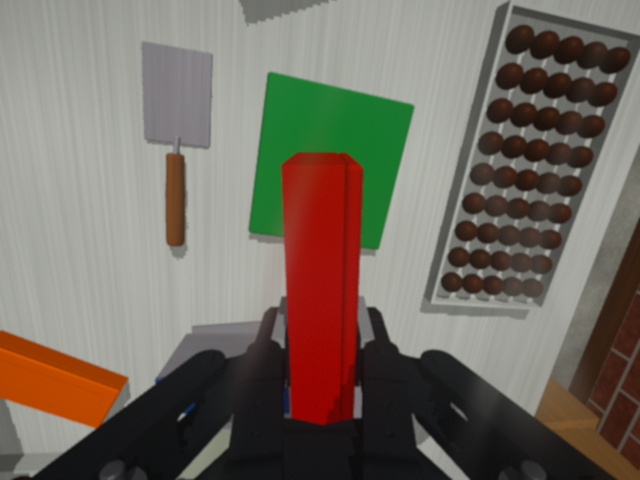

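```bash
python3 - <<'E'
from h import *
from scipy.spatial.transform import Rotation as R
np.set_printoptions(precision=4,suppress=True)
W,S,T=load("w12.png"),load("scene0.png"),load("top0.png")
for n,p in {"a":((269,73),(401,276),(231.5,199)),}.items(): pass
for w,s in [((269,73),(401,276)),((250,230),(344,256)),((376,248),(320,298)),((412,105),(380,320))]:
    # order by world
    best=min([(401,276),(344,256),(320,298),(380,320)],key=lambda s:tri([ray(W,*w),ray(S,*s)])[1][0])
    p,r=tri([ray(W,*w),ray(S,*best)]); print(w,best,p,r[0])
st=bot.state();R0=st["ee_rot"];p0=st["position"]
cur=R0
yw=np.radians(-4);h=np.array([np.cos(yw),np.sin(yw),0]);z=np.array([0,0,1.])
def tgt(th):
    th=np.radians(th);y=np.sin(th)*h-np.cos(th)*z;zz=np.cos(th)*h+np.sin(th)*z
    return np.column_stack([np.cross(y,zz),y,zz])
for th in (8,50):
    Rt=tgt(th);rv=R.from_matrix(R0.T@Rt).as_rotvec(degrees=True)
    print(th,rv)
for P in ([.551,.005,.15],[.551,.005,.058]): print(P,R0.T@(np.array(P)-p0)*1e3)
E
```

```text
(269, 73) (401, 276) [0.4789 0.0935 0.008 ] 0.05004676699594586
(250, 230) (344, 256) [ 0.4663 -0.0722  0.0088] 0.19750341836801152
(376, 248) (320, 298) [ 0.6217 -0.0855  0.0038] 1.1675111940252128
(412, 105) (380, 320) [0.6351 0.0817 0.0061] 0.07655417366811183
8 [ 0.0802 10.0019 -1.4149]
50 [41.9694  9.0318 -5.017 ]
[0.551, 0.005, 0.15] [-44.8043 118.4877  28.8539]
[0.551, 0.005, 0.058] [-44.7784 209.61    16.1756]
```

{"name": "step_arm", "arguments": {
  "rows": [
    [-8, 15, 5, 6, 1.3, -0.7, 15],
    [-15, 30, 10, 12, 2.6, -1.4, 15],
    [-22, 50, 15, 18, 3.9, -2.1, 15],
    [-30, 70, 20, 24, 5.2, -2.9, 15],
    [-37, 90, 24, 30, 6.5, -3.6, 15],
    [-45, 105, 27, 36, 7.7, -4.3, 15],
    [-45, 118, 29, 42, 9, -5, 15],
    [-45, 118, 29, 42, 9, -5, 15],
    [-45, 118, 29, 42, 9, -5, 15],
    [-45, 118, 29, 42, 9, -5, 15]
  ]
}}

```text
clock: 13.88
position: [0.5493, 0.0051, 0.1485]
ee_rot: [[-0.071, 0.763, 0.643], [-0.998, -0.054, -0.046], [-0.0, -0.645, 0.765]]
contact_force: [-1.0, -0.2, -1.0]
finger_gap: 0.0254
```

```bash
python3 - <<'E'
from h import *
print(bot.state()["position"],bot.state()["ee_rot"],bot.state()["contact_force"],bot.state()["joints"])
shot("scene","s13.png");shot("wrist","w13.png")
a=cv2.imread("pics/s13.png")[140:360,270:490];b=cv2.imread("pics/w13.png")
cv2.imwrite("pics/j13.png",np.hstack([cv2.resize(a,(400,400)),cv2.resize(b,(400,300)) if 0 else cv2.resize(b,(400,400))]))
E
```

```text
[0.54932443 0.00509098 0.14847124] [[-7.05680319e-02  7.62649711e-01  6.42950675e-01]
 [-9.97506878e-01 -5.36781408e-02 -4.58114125e-02]
 [-4.25663669e-04 -6.44580542e-01  7.64536293e-01]] [-0.97457216 -0.18238952 -0.98055621] [-0.18927326  0.02886737 -0.98276045 -0.30765335  0.09089446  1.4944324 ]
```

View pics/j13.png

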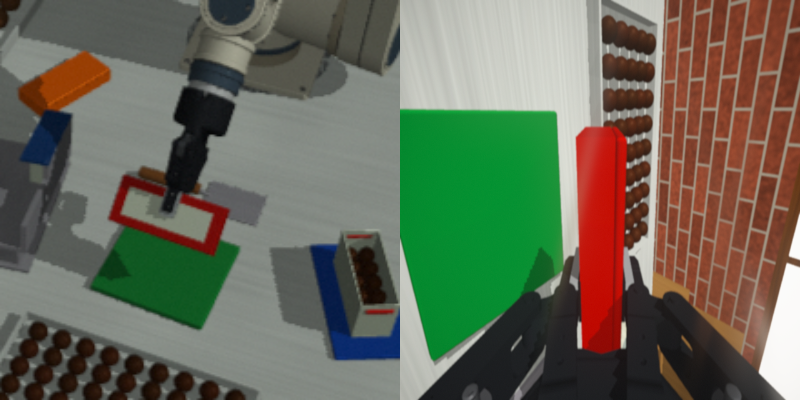

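{"name": "step_arm", "arguments": {
  "rows": [
    [0, 12, -15, 0, 0, 0, 15],
    [0, 25, -30, 0, 0, 0, 15],
    [0, 38, -45, 0, 0, 0, 15],
    [0, 45, -53, 0, 0, 0, 15],
    [0, 50, -59, 0, 0, 0, 15],
    [0, 53, -63, 0, 0, 0, 15],
    [0, 53, -63, 0, 0, 0, 15],
    [0, 53, -63, 0, 0, 0, 15]
  ]
}}

```text
clock: 14.65
position: [0.569, 0.0061, 0.0815]
ee_rot: [[-0.07, 0.752, 0.656], [-0.998, -0.053, -0.045], [0.001, -0.657, 0.754]]
contact_force: [-0.2, 0.0, -1.4]
finger_gap: 0.0256
```

```bash
python3 - <<'E'
from h import *
print(bot.state()["position"],bot.state()["contact_force"],bot.state()["joints"])
E
```

```text
[0.56897529 0.00608952 0.08149142] [-0.19523518  0.02586447 -1.44972225] [-0.17488429  0.22058907 -1.04013994 -0.54076597  0.07853701  1.50102963]
```

{"name": "step_arm", "arguments": {
  "rows": [
    [0, 0, 5, -3, 0, 0, 15],
    [0, 0, 5, -6, 0, 0, 15],
    [0, 0, 5, -9, 0, 0, 15],
    [0, 0, 5, -9, 0, 0, 15],
    [0, 0, 5, -9, 0, 0, 15]
  ]
}}

```text
clock: 15.07
position: [0.5728, 0.006, 0.0865]
ee_rot: [[-0.069, 0.643, 0.763], [-0.998, -0.045, -0.053], [0.001, -0.765, 0.645]]
contact_force: [1.0, -0.1, -1.8]
finger_gap: 0.0253
```

```bash
python3 - <<'E'
from h import *
s=bot.state()
print(s["position"],s["contact_force"],s["joints"],s["ee_rot"])
print(s["ee_rot"].T@(np.array([.572,.005,.063])-s["position"])*1e3)
E
```

```text
[0.57275015 0.00601732 0.08651551] [ 0.97898228 -0.0912546  -1.8398948 ] [-0.16539242  0.17030634 -0.87968668 -0.17742031  0.06102964  1.49682562] [[-6.94789566e-02  6.42946620e-01  7.62753117e-01]
 [-9.97582995e-01 -4.54832637e-02 -5.25303850e-02]
 [ 9.18267611e-04 -7.64559295e-01  6.44552745e-01]]
[  1.04538777  17.54296619 -15.67572673]
```

{"name": "step_arm", "arguments": {
  "rows": [
    [0, 8, -6.5, 0, 0, 0, 15],
    [0, 13, -11, 0, 0, 0, 15],
    [0, 16, -13.5, 0, 0, 0, 15],
    [0, 17.5, -14.8, 0, 0, 0, 15],
    [0, 17.5, -14.8, 0, 0, 0, 15]
  ]
}}

```text
clock: 15.48
position: [0.5712, 0.0062, 0.061]
ee_rot: [[-0.07, 0.639, 0.766], [-0.998, -0.045, -0.053], [0.001, -0.768, 0.64]]
contact_force: [1.0, 0.6, -1.2]
finger_gap: 0.0256
```

{"name": "step_arm", "arguments": {
  "rows": [
    [0, 0.8, -0.6, 0, 0, 0, 15],
    [0, 1.5, -1.3, 0, 0, 0, 15],
    [0, 1.5, -1.3, 0, 0, 0, 15]
  ]
}}

```text
clock: 15.73
position: [0.5718, 0.0061, 0.0601]
ee_rot: [[-0.07, 0.64, 0.765], [-0.998, -0.045, -0.053], [0.001, -0.767, 0.642]]
contact_force: [-0.2, -0.1, -1.0]
finger_gap: 0.0254
```

```bash
python3 - <<'E'
from h import *
s=bot.state()
print(s["position"],s["contact_force"],s["joints"])
shot("scene","s14.png");shot("wrist","w14.png")
a=cv2.imread("pics/s14.png")[180:340,310:470];b=cv2.imread("pics/w14.png")
cv2.imwrite("pics/j14.png",np.hstack([cv2.resize(a,(400,400)),cv2.resize(b,(400,400))]))
E
```

```text
[0.57182819 0.00609655 0.0600656 ] [-0.19966285 -0.09031812 -0.98923261] [-0.16544253  0.22535361 -0.91663789 -0.26543969  0.06086275  1.49677032]
```

View pics/j14.png

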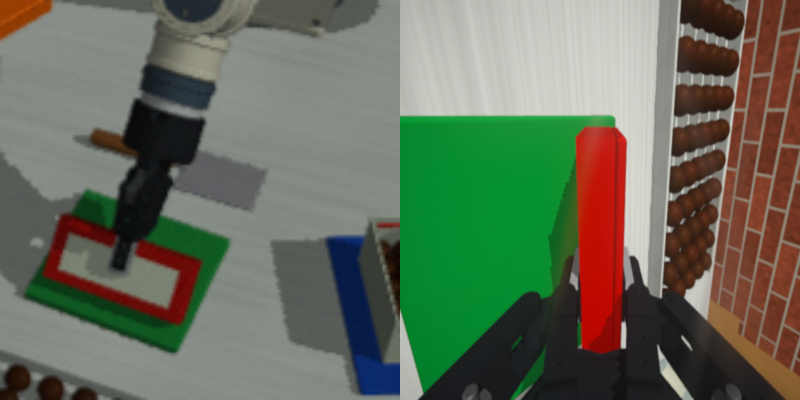

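{"name": "step_arm", "arguments": {
  "rows": [
    [0, 0.8, -0.6, 0, 0, 0, 15],
    [0, 1.5, -1.3, 0, 0, 0, 15],
    [0, 1.5, -1.3, 0, 0, 0, 15]
  ]
}}

```text
clock: 16.08
position: [0.5726, 0.006, 0.0594]
ee_rot: [[-0.069, 0.642, 0.763], [-0.998, -0.045, -0.053], [0.001, -0.765, 0.644]]
contact_force: [-4.0, 1.3, 8.2]
finger_gap: 0.0255
```

{"name": "step_arm", "arguments": {
  "rows": [
    [0, 0.8, -0.6, 0, 0, 0, 15],
    [0, 1.5, -1.3, 0, 0, 0, 15],
    [0, 1.5, -1.3, 0, 0, 0, 15]
  ]
}}

```text
clock: 16.33
position: [0.5734, 0.006, 0.0592]
ee_rot: [[-0.069, 0.645, 0.761], [-0.998, -0.046, -0.052], [0.001, -0.763, 0.647]]
contact_force: [-12.7, 1.6, 24.0]
finger_gap: 0.0252
```

{"name": "step_arm", "arguments": {
  "rows": [
    [0, -1.5, 1.3, 0, 0, 0, 15],
    [0, -1.9, 1.6, 0, 0, 0, 30],
    [0, -1.9, 1.6, 0, 0, 0, 36],
    [0, -1.9, 1.6, 0, 0, 0, 40],
    [0, -1.9, 1.6, 0, 0, 0, 44],
    [0, -1.9, 1.6, 0, 0, 0, 44],
    [0, -1.9, 1.6, 0, 0, 0, 44]
  ]
}}

```text
clock: 16.92
position: [0.5716, 0.0061, 0.0582]
ee_rot: [[-0.07, 0.639, 0.766], [-0.998, -0.045, -0.053], [0.001, -0.768, 0.641]]
contact_force: [0.4, -0.7, -1.1]
finger_gap: 0.0374
```

```bash
python3 - <<'E'
from h import *
s=bot.state()
print(s["position"],s["contact_force"],s["joints"])
shot("scene","s15.png");shot("wrist","w15.png")
a=cv2.imread("pics/s15.png")[180:340,310:470];b=cv2.imread("pics/w15.png")
cv2.imwrite("pics/j15.png",np.hstack([cv2.resize(a,(400,400)),cv2.resize(b,(400,400))]))
E
```

```text
[0.5715705  0.00609945 0.05822066] [ 0.39806546 -0.67388616 -1.13837937] [-0.16551423  0.22903869 -0.91898694 -0.27062134  0.06086558  1.49672645]
```

View pics/j15.png

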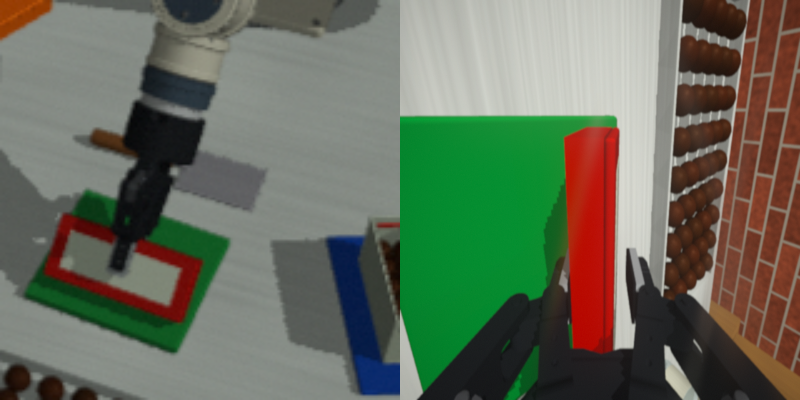

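{"name": "step_arm", "arguments": {
  "rows": [
    [0, -6, 0, 0, 0, 0, 44],
    [0, -12, 0, 0, 0, 0, 44],
    [0, -18, 0, 0, 0, 0, 44],
    [0, -24, 0, 0, 0, 0, 44],
    [0, -23.5, -5, -2, 0, 0, 44],
    [0, -23, -10, -4, 0, 0, 44],
    [0, -22.7, -15, -6, 0, 0, 44],
    [0, -22.4, -20, -8, 0, 0, 44],
    [0, -22.2, -26.6, -10, 0, 0, 44],
    [0, -22.2, -26.6, -10, 0, 0, 44],
    [0, -22.2, -26.6, -10, 0, 0, 44]
  ]
}}

```text
clock: 17.93
position: [0.5373, 0.0085, 0.0591]
ee_rot: [[-0.07, 0.498, 0.864], [-0.998, -0.035, -0.06], [0.001, -0.866, 0.5]]
contact_force: [-0.1, 0.7, 0.0]
finger_gap: 0.0375
```

```bash
python3 - <<'E'
from h import *
s=bot.state()
print(s["position"],s["contact_force"],s["joints"])
shot("scene","s16.png");shot("wrist","w16.png")
a=cv2.imread("pics/s16.png")[180:340,310:470];b=cv2.imread("pics/w16.png")
cv2.imwrite("pics/j16.png",np.hstack([cv2.resize(a,(400,400)),cv2.resize(b,(400,400))]))
E
```

```text
[0.53727    0.00850136 0.059125  ] [-0.08332937  0.66598084  0.04804806] [-0.16439487  0.17565647 -0.82578846  0.0479884   0.04663911  1.48826976]
```

View pics/j16.png

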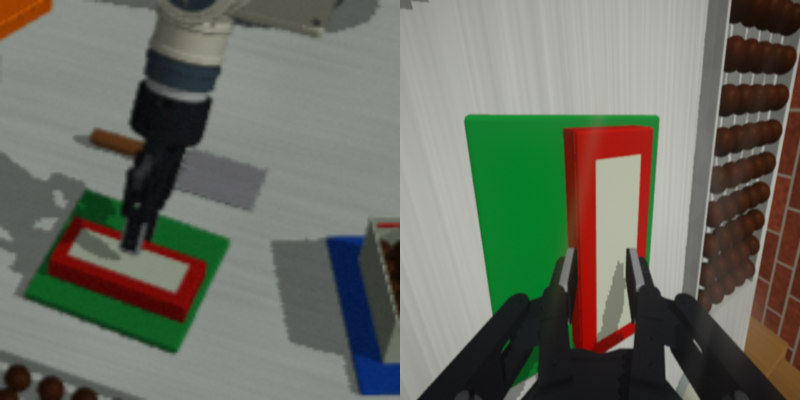

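{"name": "step_arm", "arguments": {
  "rows": [
    [0, -4, -7, 0, 0, 0, 44],
    [0, -8, -13, 0, 0, 0, 44],
    [0, -15, -14, 0, 0, 0, 44],
    [0, -23, -10, 0, 0, 0, 44],
    [0, -40, 0, -5, 0, 0, 60],
    [0, -60, 13, -10, 0, 0, 80],
    [0, -80, 23, -15, 0, 0, 100],
    [0, -110, 40, -20, 0, 0, 100],
    [0, -140, 58, -25, 0, 0, 100],
    [0, -170, 75, -30, 0, 0, 100],
    [0, -175, 85, -30, 0, 0, 100],
    [0, -175, 85, -30, 0, 0, 100],
    [0, -175, 85, -30, 0, 0, 100]
  ]
}}

```text
clock: 19.12
position: [0.5246, 0.0095, 0.2542]
ee_rot: [[-0.07, 0.001, 0.998], [-0.998, -0.001, -0.07], [0.001, -1.0, 0.001]]
contact_force: [-0.5, -0.2, -0.8]
finger_gap: 0.0852
```

```bash
python3 - <<'E'
from h import *
s=bot.state()
print(s["position"],s["contact_force"],s["joints"],s["ee_rot"])
shot("scene","s17.png");shot("wrist","w17.png")
a=cv2.imread("pics/s17.png")[180:340,310:470];b=cv2.imread("pics/w17.png")
cv2.imwrite("pics/j17.png",np.hstack([cv2.resize(a,(300,400)),cv2.resize(b,(500,400))]))
E
```

```text
[0.52456968 0.00945969 0.25415019] [-0.52464314 -0.19713365 -0.76148151] [-1.41607094e-01  2.14061291e-01 -3.63109325e-02  1.31887314e+00
 -7.34218764e-04  1.49882390e+00] [[-6.95795777e-02  1.43181676e-03  9.97575377e-01]
 [-9.97576047e-01 -9.45763823e-04 -6.95782671e-02]
 [ 8.43847373e-04 -9.99998528e-01  1.49415195e-03]]
```

View pics/j17.png

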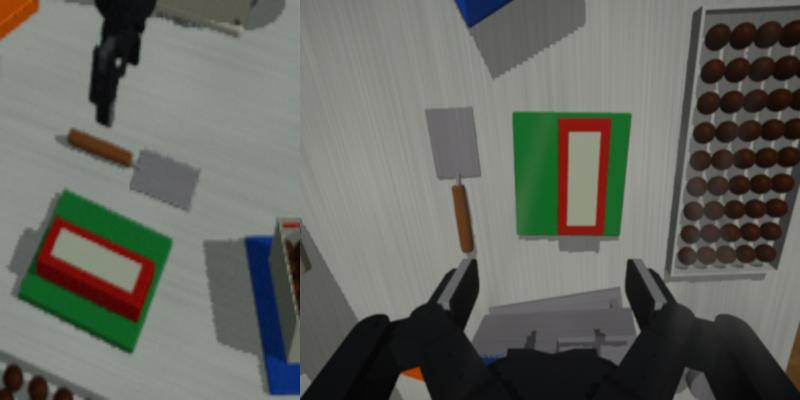

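{"name": "step_arm", "arguments": {
  "rows": [
    [40, 0, 20, 0, 0, 0, 100],
    [60, 0, 30, 0, 0, 0, 100],
    [60, 0, 30, 0, 0, 0, 100],
    [60, 0, 30, 0, 0, 0, 100]
  ]
}}

```text
clock: 19.55
position: [0.5485, -0.0531, 0.2511]
ee_rot: [[-0.072, -0.004, 0.997], [-0.997, 0.0, -0.072], [0.0, -1.0, -0.004]]
contact_force: [-0.6, 1.0, -0.2]
finger_gap: 0.085
```

```bash
cat >> h.py <<'E'
def lidquad(im):
    hsv=cv2.cvtColor(np.ascontiguousarray(im),cv2.COLOR_BGR2HSV)
    m=cv2.inRange(hsv,(0,150,60),(7,255,255))|cv2.inRange(hsv,(173,150,60),(180,255,255))
    c,hh=cv2.findContours(m,cv2.RETR_CCOMP,cv2.CHAIN_APPROX_NONE)
    # hole = white inset
    holes=[c[i] for i in range(len(c)) if hh[0][i][3]>=0]
    h=max(holes,key=cv2.contourArea)
    o=c[hh[0][[i for i in range(len(c)) if c[i] is h][0]][3]]
    def quad(k):
        for e in np.arange(2,15,.5):
            a=cv2.approxPolyDP(k,e,True)
            if len(a)==4: return a[:,0].astype(float)
        return cv2.boxPoints(cv2.minAreaRect(k))
    def order(q):
        q=q[np.argsort(q[:,1])]; t=q[:2][np.argsort(q[:2,0])]; b=q[2:][np.argsort(q[2:,0])]
        return np.vstack([t,b])
    return order(quad(o)),order(quad(h))
E
python3 - <<'E'
from h import *
np.set_printoptions(precision=4,suppress=True)
shot("wrist","w18.png")
A,B=load("w17.png"),load("w18.png")
qa,ha=lidquad(cv2.imread("pics/w17.png"));qb,hb=lidquad(cv2.imread("pics/w18.png"))
print(qa,ha,qb,hb)
for x,y in ((qa,qb),(ha,hb)):
    P=[]
    for i in range(4):
        p,r=tri([ray(A,*x[i]),ray(B,*y[i])]); P.append(p); print(p,r[0])
    P=np.array(P); print("c",P.mean(0),"len",np.linalg.norm(P[0]-P[2]),np.linalg.norm(P[1]-P[3]),"w",np.linalg.norm(P[0]-P[1]),np.linalg.norm(P[2]-P[3]))
    d=P[0]-P[2]+P[1]-P[3];print("yaw of length from +y",np.degrees(np.arctan2(-d[0],d[1])))
    for C,q in ((A,x),(B,y)): print("z38 centre",np.mean([onz(C,*u,.038) for u in q],0))
E
```

```text
[[332. 142.]
 [397. 144.]
 [331. 281.]
 [386. 281.]] [[344. 157.]
 [386. 160.]
 [340. 270.]
 [374. 272.]] [[302.  73.]
 [371.  75.]
 [304. 228.]
 [363. 229.]] [[313.  90.]
 [355.  88.]
 [315. 218.]
 [355. 216.]]
[0.5397 0.0832 0.0314] 0.33556603575831373
[0.6033 0.0768 0.0328] 0.09789496491830545
[ 0.5293 -0.0616  0.0437] 0.15166665606318974
[ 0.5906 -0.069   0.0372] 0.18214115757009325
c [0.5657 0.0073 0.0363] len 0.1457625713489638 0.1463855693955027 w 0.06387607906239069 0.062077428687793056
yaw of length from +y -4.556994091057495
z38 centre [0.5652 0.0068 0.038 ]
z38 centre [0.5656 0.0066 0.038 ]
[0.5497 0.0681 0.0363] 0.617133009022414
[0.5864 0.0644 0.0606] 0.865291219956128
[ 0.5405 -0.0559  0.0281] 0.42804043680328413
[ 0.5795 -0.0538  0.0427] 3.1310442653714072
c [0.564  0.0057 0.0419] len 0.12458741286266617 0.11975895352894397 w 0.04421941039765075 0.0417310073224492
yaw of length from +y -3.8213121419296443
z38 centre [0.5646 0.0056 0.038 ]
z38 centre [0.5653 0.0067 0.038 ]
```

View pics/w18.png

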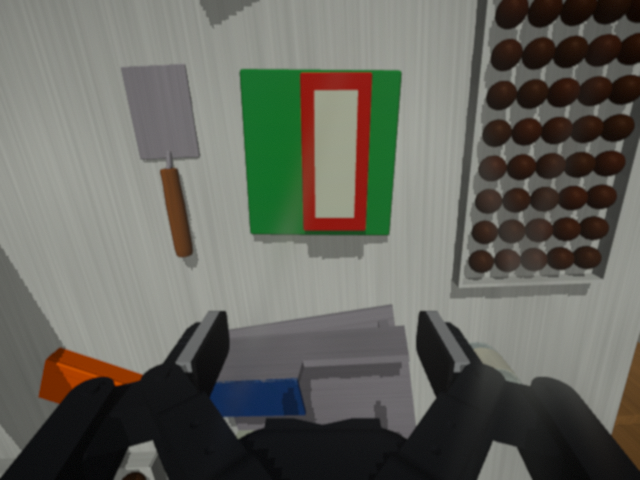

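{"name": "step_arm", "arguments": {
  "rows": [
    [-30, 20, 6, 0, 0, 0, 100],
    [-60, 50, 13, 0, 0, 0, 100],
    [-61, 90, 13, 0, 0, 0, 100],
    [-61, 130, 13, 0, 0, 0, 100],
    [-61, 160, 13, 0, 0, 0, 100],
    [-61, 175, 13, 0, 0, 0, 100],
    [-61, 175, 13, 0, 0, 0, 100],
    [-61, 175, 13, 0, 0, 0, 100]
  ]
}}

```text
clock: 20.27
position: [0.5653, 0.0084, 0.0773]
ee_rot: [[-0.069, -0.004, 0.998], [-0.998, -0.0, -0.069], [0.0, -1.0, -0.004]]
contact_force: [0.3, -0.2, -0.0]
finger_gap: 0.0853
```

```bash
python3 - <<'E'
from h import *
s=bot.state()
print(s["position"],s["contact_force"],s["ee_rot"])
shot("wrist","w19.png")
E
```

```text
[0.56525494 0.00838206 0.07731168] [ 0.29135665 -0.21161211 -0.01439514] [[-6.86218892e-02 -3.68023431e-03  9.97635952e-01]
 [-9.97642643e-01 -1.86346357e-04 -6.86230369e-02]
 [ 4.38454680e-04 -9.99993211e-01 -3.65877125e-03]]
```

View pics/w19.png

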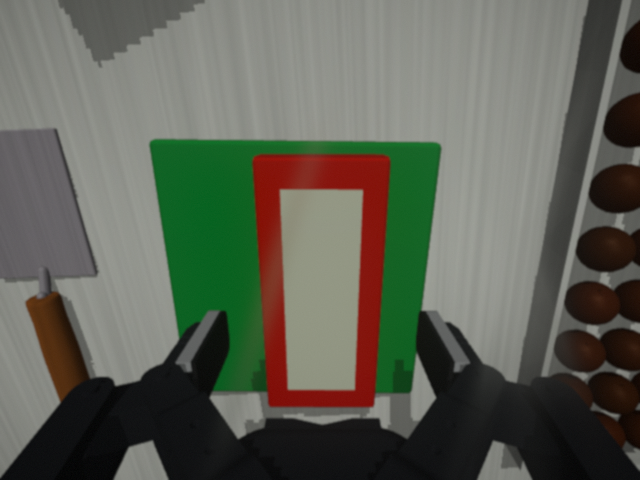

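{"name": "step_arm", "arguments": {
  "rows": [
    [2, 15, 0, 0, 0, 0, 100],
    [2, 30, 0, 0, 0, 0, 100],
    [2, 38, 0, 0, 0, 0, 100],
    [2, 40, 0, 0, 0, 0, 100],
    [2, 40, 0, 0, 0, 0, 100],
    [2, 40, 0, 0, 0, 0, 85],
    [2, 40, 0, 0, 0, 0, 75],
    [2, 40, 0, 0, 0, 0, 65],
    [2, 40, 0, 0, 0, 0, 65],
    [2, 40, 0, 0, 0, 0, 65],
    [2, 40, 0, 0, 0, 0, 65]
  ],
  "grip_force": 60
}}

```text
clock: 21.23
position: [0.5666, 0.0054, 0.039]
ee_rot: [[-0.07, 0.0, 0.998], [-0.998, -0.001, -0.07], [0.001, -1.0, 0.0]]
contact_force: [-2.8, -0.0, 7.1]
finger_gap: 0.0643
```

```bash
python3 - <<'E'
from h import *
s=bot.state()
print(s["position"],s["contact_force"],s["ee_rot"],s["finger_gap"])
shot("wrist","w20.png")
E
```

```text
[0.56663766 0.00543357 0.03903903] [-2.84985044e+00 -4.26486398e-03  7.11995106e+00] [[-6.96209437e-02  3.87902005e-05  9.97573517e-01]
 [-9.97573195e-01 -8.07687853e-04 -6.96208898e-02]
 [ 8.03027404e-04 -9.99999673e-01  9.49280548e-05]] 0.064316438114648
```

View pics/w20.png

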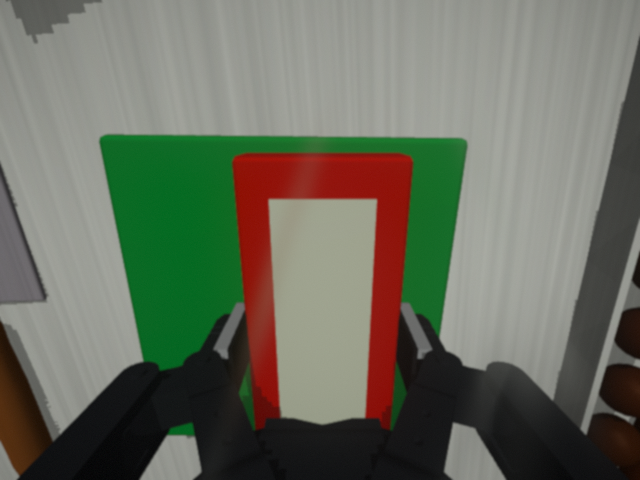

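{"name": "step_arm", "arguments": {
  "rows": [
    [0, -5, 0, 0, 0, 0, 65],
    [0, -15, 0, 0, 0, 0, 65],
    [0, -40, 0, 0, 0, 0, 65],
    [0, -75, 0, 0, 0, 0, 65],
    [-10, -115, 5, 0, 0, 0, 65],
    [-40, -150, 10, 0, 0, 0, 65],
    [-65, -180, 15, 0, 0, 0, 65],
    [-90, -210, 15, 0, 0, 0, 65],
    [-116, -231, 15, 0, 0, 0, 65],
    [-116, -231, 15, 0, 0, 0, 65],
    [-116, -231, 15, 0, 0, 0, 65],
    [-116, -231, 15, 0, 0, 0, 65]
  ]
}}

```text
clock: 22.28
position: [0.5892, 0.1202, 0.2683]
ee_rot: [[-0.069, -0.002, 0.998], [-0.998, -0.001, -0.069], [0.001, -1.0, -0.002]]
contact_force: [-1.0, -0.9, -2.5]
finger_gap: 0.0649
```

```bash
python3 - <<'E'
from h import *
s=bot.state()
print(s["position"],s["contact_force"],s["finger_gap"])
shot("wrist","w21.png")
E
```

```text
[0.58916545 0.12015643 0.2683397 ] [-0.95054776 -0.89792884 -2.50177499] 0.06490592072006171
```

View pics/w21.png

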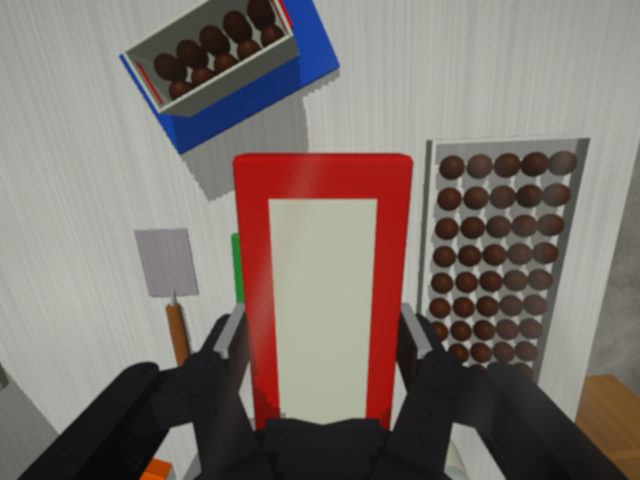

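{"name": "step_arm", "arguments": {
  "rows": [
    [-30, 0, 20, 0, 0, 0, 65],
    [-60, 0, 40, 0, 0, 0, 65],
    [-74, 0, 51, 0, 0, 0, 65],
    [-74, 0, 51, 0, 0, 0, 65],
    [-74, 0, 51, 0, 0, 0, 65],
    [-74, 0, 51, 0, 0, 0, 65]
  ]
}}

```text
clock: 22.83
position: [0.6452, 0.1893, 0.2673]
ee_rot: [[-0.071, -0.004, 0.997], [-0.998, -0.001, -0.071], [0.001, -1.0, -0.004]]
contact_force: [-1.1, -0.1, -1.4]
finger_gap: 0.0646
```

```bash
python3 - <<'E'
from h import *
print(bot.state()["position"]);shot("wrist","w22.png")
im=cv2.imread("pics/w22.png");cv2.imwrite("pics/w22c.png",cv2.resize(im[20:240,40:320],None,fx=2.6,fy=2.6,interpolation=2))
E
```

```text
[0.6451876  0.18934658 0.2673418 ]
```

{"name": "step_arm", "arguments": {
  "rows": [
    [-30, 0, 0, 0, 0, 0, 65],
    [-60, 0, 0, 0, 0, 0, 65],
    [-60, 0, 0, 0, 0, 0, 65],
    [-60, 0, 0, 0, 0, 0, 65],
    [-60, 0, 0, 0, 0, 0, 65]
  ]
}}

```text
clock: 23.3
position: [0.6495, 0.2495, 0.2685]
ee_rot: [[-0.07, -0.002, 0.998], [-0.998, -0.001, -0.07], [0.001, -1.0, -0.002]]
contact_force: [1.7, 0.0, -0.5]
finger_gap: 0.0645
```

```bash
python3 - <<'E'
from h import *
print(bot.state()["position"]);shot("wrist","w23.png")
im=cv2.imread("pics/w23.png");cv2.imwrite("pics/w23c.png",cv2.resize(im[70:290,40:320],None,fx=2.6,fy=2.6,interpolation=2))
E
```

```text
[0.64945767 0.24946603 0.26847939]
```

View pics/w22c.png

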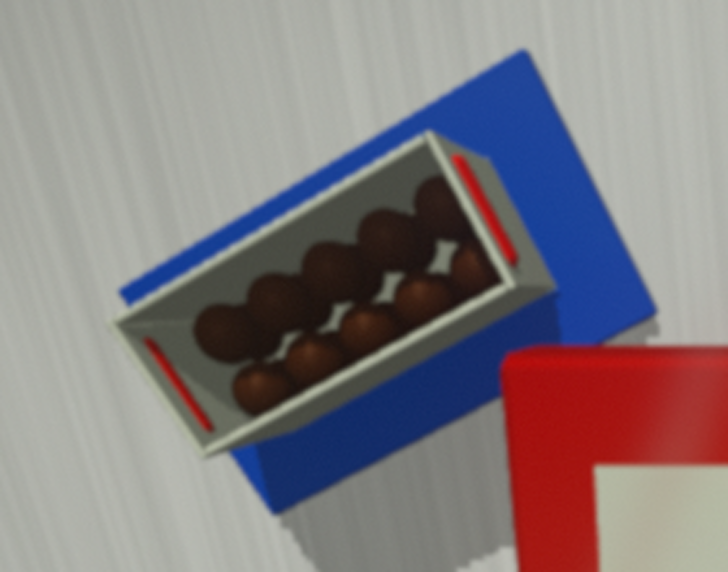

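View pics/w23c.png

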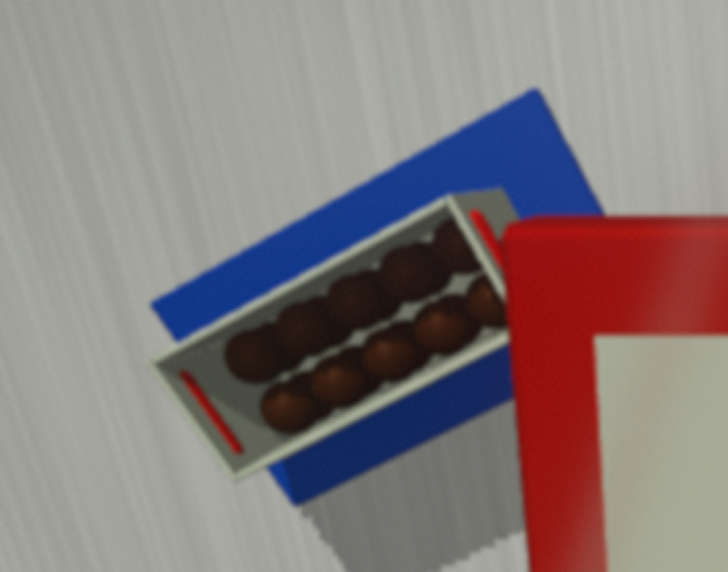

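```bash
python3 - <<'E'
from h import *
np.set_printoptions(precision=4,suppress=True)
A,B=load("w22.png"),load("w23.png"); D=load("w21.png")
a=lambda p:(40+p[0]/2.6,20+p[1]/2.6); b=lambda p:(40+p[0]/2.6,70+p[1]/2.6)
P={"A":((107,320),(150,361)),"B":((430,130),(452,193)),"D":((206,458),(236,479))}
q={}
for k in (0,-.03,-.06):
  print(k)
  for n,(s,t) in P.items():
    q[n],r=tri([rayk(A,*a(s),k),rayk(B,*b(t),k)]); print(n,q[n],r[0])
  print("len",np.linalg.norm(q["A"]-q["B"]),"w",np.linalg.norm(q["A"]-q["D"]))
  z=.078
  W={n:onz(A,*und(A,*a(p),k),z) for n,p in {"A":(107,320),"B":(430,130),"C":(516,288),"D":(206,458)}.items()}
  for n in W: print(n,W[n])
  print("c",sum(W.values())/4,[np.linalg.norm(W[i]-W[j]) for i,j in ("AB","BC","CD","DA")],np.degrees(np.arctan2(*(W["B"]-W["A"]+W["C"]-W["D"])[[1,0]])))
  W={n:onz(B,*und(B,*b(p),k),z) for n,p in {"A":(150,361),"B":(452,193),"D":(236,479)}.items()}
  print("B view",W,"c",(W["B"]+W["D"])/2)
E
```

```text
0
A [0.4367 0.2789 0.0799] 0.527043054446413
B [0.5568 0.3295 0.075 ] 0.3302215975622132
D [0.4515 0.2283 0.0713] 0.13084549805463394
len 0.13037936809418513 w 0.05339666734756792
A [0.4347 0.279  0.078 ]
B [0.5574 0.329  0.078 ]
C [0.5776 0.2792 0.078 ]
D [0.4559 0.2293 0.078 ]
c [0.5064 0.2791 0.078 ] [np.float64(0.1324308676258768), np.float64(0.05378829790596491), np.float64(0.13157433799609716), np.float64(0.05399704357664829)] 22.239022400104382
B view {'A': array([0.436 , 0.2786, 0.078 ]), 'B': array([0.5581, 0.3295, 0.078 ]), 'D': array([0.4557, 0.2305, 0.078 ])} c [0.5069 0.28   0.078 ]
-0.03
A [0.438  0.2808 0.0864] 0.8305592432457285
B [0.5579 0.3302 0.0808] 0.5558901904142542
D [0.4518 0.2296 0.0752] 0.028826009979118217
len 0.1297752279853278 w 0.05415820723245415
A [0.431 0.281 0.078]
B [0.5564 0.3307 0.078 ]
C [0.5773 0.2797 0.078 ]
D [0.4537 0.23   0.078 ]
c [0.5046 0.2804 0.078 ] [np.float64(0.13497235080332515), np.float64(0.055093382588369426), np.float64(0.13326651997671318), np.float64(0.05579618267507888)] 21.761363092973404
B view {'A': array([0.433 , 0.2794, 0.078 ]), 'B': array([0.5576, 0.3301, 0.078 ]), 'D': array([0.4536, 0.2306, 0.078 ])} c [0.5056 0.2803 0.078 ]
-0.06
A [0.4396 0.2828 0.0937] 1.1961248413166794
B [0.5591 0.3308 0.087 ] 0.7993006157699963
D [0.4521 0.231  0.0792] 0.0883884799626357
len 0.1289489713189884 w 0.05521560658660998
A [0.4267 0.2833 0.078 ]
B [0.5554 0.3326 0.078 ]
C [0.577  0.2803 0.078 ]
D [0.4513 0.2308 0.078 ]
c [0.5026 0.2818 0.078 ] [np.float64(0.13787840467277268), np.float64(0.05652882847227379), np.float64(0.1351042228495448), np.float64(0.05793512203571457)] 21.219572203747713
B view {'A': array([0.4296, 0.2802, 0.078 ]), 'B': array([0.5571, 0.3307, 0.078 ]), 'D': array([0.4515, 0.2306, 0.078 ])} c [0.5043 0.2806 0.078 ]
```

```bash
python3 - <<'E'
from h import *
np.set_printoptions(precision=2,suppress=True)
im=cv2.imread("pics/w22.png")
C=load("w22.png")
q,h=lidquad(im); print(q,h)
cv2.imwrite("pics/w22l.png",cv2.resize(im[130:450,210:440],None,fx=2.6,fy=1.8,interpolation=2))
# state at w22 ~ same pose: use calibration of current to get cam->tool
s=bot.state();Cn=cam("wrist")
f,cx,cy,V=Cn
def tool(u,v,yp):
    o,d=ray(Cn,u,v); o=s["ee_rot"].T@(o-s["position"]); d=s["ee_rot"].T@d
    return (o+d*((yp/1e3)-o[1])/d[1])*1e3
for yp in (-1,1,3):
    print(yp,[tool(u,v,yp) for u,v in q],[tool(u,v,yp) for u,v in h])
E
```

```text
Traceback (most recent call last):
  File "h.py", line 35, in lidquad
    h=max(holes,key=cv2.contourArea)
ValueError: max() iterable argument is empty
```

```bash
python3 - <<'E'
from h import *
np.set_printoptions(precision=2,suppress=True)
im=cv2.imread("pics/w22.png")
cv2.imwrite("pics/w22l.png",cv2.resize(im[140:440,210:440],None,fx=2.6,fy=1.9,interpolation=2))
s=bot.state();Cn=cam("wrist")
def tool(u,v,yp):
    o,d=ray(Cn,u,v); o=s["ee_rot"].T@(o-s["position"]); d=s["ee_rot"].T@d
    return (o+d*((yp/1e3)-o[1])/d[1])*1e3
hsv=cv2.cvtColor(im,cv2.COLOR_BGR2HSV)
w=(hsv[:,:,1]<60)
for r in (170,200,230,260,280):
    red=((hsv[r,:,0]<8)|(hsv[r,:,0]>172))&(hsv[r,:,1]>150)
    c=np.where(red[225:420])[0]+225
    g=c[np.where(np.diff(c)>5)[0]],c[np.where(np.diff(c)>5)[0]+1]
    print(r,c.min(),c.max(),g, tool(c.min(),r,1),tool(c.max(),r,1))
col=322
red=((hsv[:,col,0]<8)|(hsv[:,col,0]>172))&(hsv[:,col,1]>150); rr=np.where(red)[0]; print(rr.min(),rr.max(),rr[np.where(np.diff(rr)>5)[0]],rr[np.where(np.diff(rr)>5)[0]+1])
for v in (rr.min(),198.5,418): print(v,tool(col,v,1),tool(col,v,-1))
E
```

```text
170 234 411 (array([], dtype=int64), array([], dtype=int64)) [-71.43   1.   -30.43] [-71.37   1.    33.53]
200 236 408 (array([267]), array([378])) [-60.48   1.   -30.65] [-60.42   1.    33.36]
230 239 408 (array([269]), array([376])) [-48.85   1.   -30.5 ] [-48.79   1.    34.33]
260 242 405 (array([270]), array([374])) [-36.49   1.   -30.34] [-36.43   1.    34.17]
280 243 403 (array([270]), array([373])) [-27.8    1.   -30.64] [-27.74   1.    34.06]
154 197 [] []
154 [-76.98   1.     1.38] [-77.11  -1.     1.38]
198.5 [-61.01   1.     1.36] [-61.4   -1.     1.36]
418 [44.22  1.    1.21] [42.1  -1.    1.22]
```

View pics/w22l.png

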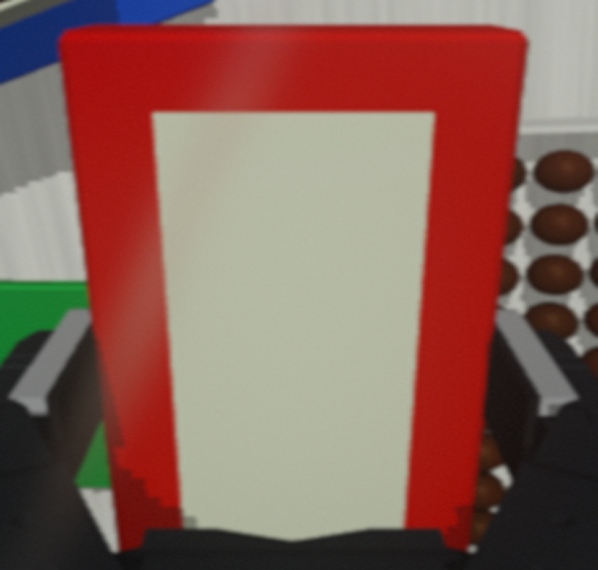

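{"name": "step_arm", "arguments": {
  "rows": [
    [-5, 0, 0, 0, -7, 0, 65],
    [-10, 0, 0, 0, -14, 0, 65],
    [-15, 0, 0, 0, -21, 0, 65],
    [-20, 0, -2, 0, -28, 0, 65],
    [-25, 0, -4, 0, -35, 0, 65],
    [-30, 0, -6, 0, -42, 0, 65],
    [-35, 0, -8, 0, -49, 0, 65],
    [-40, 0, -10, 0, -56, 0, 65],
    [-45, 0, -10, 0, -63, 0, 65],
    [-50, 0, -10, 0, -70, 0, 65],
    [-55, 0, -10, 0, -77, 0, 65],
    [-60, 0, -10, 0, -84, 0, 65],
    [-70, 0, -10, 0, -91, 0, 65],
    [-80, 0, -10, 0, -98, 0, 65],
    [-86, 0, -10, 0, -105, 0, 65],
    [-86, 0, -10, 0, -112, 0, 65],
    [-86, 0, -10, 0, -116.2, 0, 65],
    [-86, 0, -10, 0, -116.2, 0, 65],
    [-86, 0, -10, 0, -116.2, 0, 65],
    [-86, 0, -10, 0, -116.2, 0, 65]
  ]
}}

```text
clock: 25.02
position: [0.6459, 0.336, 0.2685]
ee_rot: [[0.927, -0.002, -0.375], [0.375, -0.0, 0.927], [-0.002, -1.0, 0.0]]
contact_force: [-0.3, 0.1, -0.2]
finger_gap: 0.0643
```

```bash
python3 - <<'E'
from h import *
s=bot.state();print(s["position"],s["ee_rot"],s["joints"],s["finger_gap"]);shot("wrist","w24.png")
E
```

```text
[0.64591608 0.33604743 0.26845304] [[ 9.27193774e-01 -1.76445103e-03 -3.74577884e-01]
 [ 3.74577612e-01 -4.94739361e-04  9.27195431e-01]
 [-1.82130935e-03 -9.99998321e-01  2.02204597e-04]] [ 3.64592253e-01  5.90940190e-01  5.92171733e-01  1.57385275e+00
  1.66927682e-04 -1.93495634e-02] 0.06432205216834584
```

View pics/w24.png

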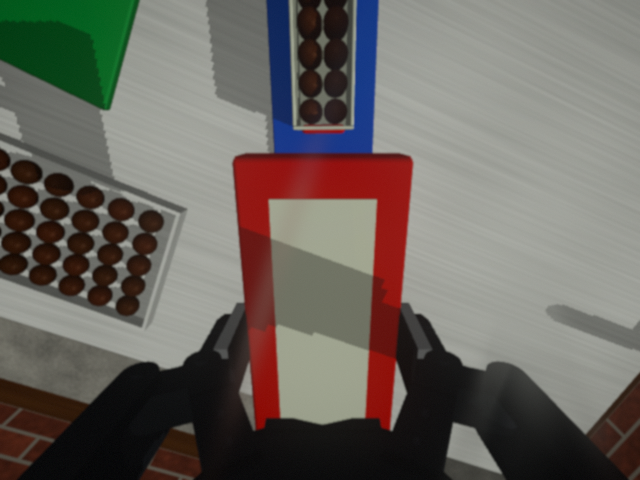

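```bash
python3 - <<'E'
from h import *
im=cv2.imread("pics/w24.png");cv2.imwrite("pics/w24c.png",cv2.resize(im[0:175,260:390],None,fx=4.5,fy=3.4,interpolation=2))
E
```

```text
(no output)
```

View pics/w24c.png

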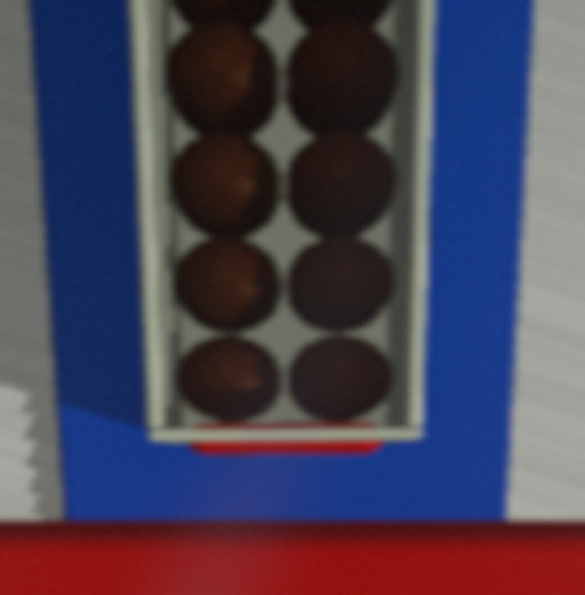

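```bash
python3 - <<'E'
from h import *
np.set_printoptions(precision=4,suppress=True)
s=bot.state();C=load("w24.png")
R,p=s["ee_rot"],s["position"]
for n,u,v in (("BL",293.3,129.4),("BR",354.2,129.4),("TL",288.9,0),("TR",357.3,0)):
    for z in (.078,.075):
        w=onz(C,u,v,z); print(n,z,w,"tool",R.T@(w-p)*1e3)
im=cv2.imread("pics/w24.png");hsv=cv2.cvtColor(im,cv2.COLOR_BGR2HSV)
for r in (165,180,190,215,235,255,290):
    red=((hsv[r,:,0]<8)|(hsv[r,:,0]>172))&(hsv[r,:,1]>150)
    c=np.where(red[225:420])[0]+225
    for u in (c.min()-.5,c.max()+.5):
        o,d=ray(C,u,r);o=R.T@(o-p);d=R.T@d; print(r,u,(o+d*(.001-o[1])/d[1])*1e3,end=" ")
    print()
c=im[:,322].astype(int);print([ (r,c[r].tolist()) for r in range(148,168,2)])
E
```

```text
BL 0.078 [0.5773 0.2805 0.078 ] tool [-84.1518 190.5712 -25.97  ]
BL 0.075 [0.5774 0.2802 0.075 ] tool [-84.1707 193.5712 -26.2186]
BR 0.078 [0.5571 0.3307 0.078 ] tool [-84.0548 190.5807  28.1781]
BR 0.075 [0.557  0.3309 0.075 ] tool [-84.0727 193.5808  28.4513]
TL 0.078 [0.4876 0.2435 0.078 ] tool [-181.1733  190.7483  -26.5439]
TL 0.075 [0.4868 0.2429 0.075 ] tool [-182.1271  193.75    -26.798 ]
TR 0.078 [0.4673 0.2939 0.078 ] tool [-181.0777  190.7578   27.7905]
TR 0.075 [0.4663 0.2938 0.075 ] tool [-182.0305  193.7596   28.0599]
165 233.5 [-70.9112   1.     -32.1358] 165 411.5 [-70.7969   1.      31.8789] 
180 234.5 [-65.5691   1.     -32.2463] 180 410.5 [-65.4546   1.      31.9724] 
190 235.5 [-61.92     1.     -32.1989] 190 409.5 [-61.8059   1.      31.9135] 
215 237.5 [-52.4762   1.     -32.2652] 215 407.5 [-52.3623   1.      31.9499] 
235 239.5 [-44.5716   1.     -32.1666] 235 405.5 [-44.4584   1.      31.8261] 
255 241.5 [-36.3353   1.     -32.0637] 255 404.5 [-36.2221   1.      32.0907] 
290 244.5 [-21.0588   1.     -32.0773] 290 401.5 [-20.9463   1.      32.0708] 
[(148, [132, 57, 37]), (150, [133, 59, 38]), (152, [106, 49, 49]), (154, [38, 27, 76]), (156, [30, 26, 88]), (158, [29, 26, 107]), (160, [26, 25, 127]), (162, [27, 26, 141]), (164, [24, 24, 146]), (166, [23, 23, 146])]
```

{"name": "step_arm", "arguments": {
  "rows": [
    [-30, 0, 0, 0, 0, 0, 65],
    [-65, 10, 0.3, 0, -0.3, 0, 65],
    [-100, 30, 0.5, 0, -0.3, 0, 65],
    [-130, 60, 0.7, 0, -0.3, 0, 65],
    [-151.2, 90, 0.7, 0, -0.3, 0, 65],
    [-151.2, 120, 0.7, 0, -0.3, 0, 65],
    [-151.2, 138, 0.7, 0, -0.3, 0, 65],
    [-151.2, 138, 0.7, 0, -0.3, 0, 65],
    [-151.2, 138, 0.7, 0, -0.3, 0, 65],
    [-151.2, 138, 0.7, 0, -0.3, 0, 65]
  ]
}}

```text
clock: 25.9
position: [0.5062, 0.2805, 0.1319]
ee_rot: [[0.924, -0.0, -0.382], [0.382, 0.0, 0.924], [-0.0, -1.0, 0.0]]
contact_force: [0.1, -0.7, 0.1]
finger_gap: 0.0643
```

```bash
python3 - <<'E'
from h import *
s=bot.state();print(s["position"],s["ee_rot"],s["contact_force"],s["finger_gap"]);shot("wrist","w25.png");shot("scene","s25.png");shot("top","t25.png")
a=cv2.imread("pics/s25.png")[220:350,420:520];b=cv2.imread("pics/t25.png")[190:310,90:210]
cv2.imwrite("pics/j25.png",np.hstack([cv2.resize(a,(400,520),interpolation=2),cv2.resize(b,(400,520),interpolation=2)]))
E
```

```text
[0.5061636  0.28053942 0.13187464] [[ 9.24134605e-01 -2.15174585e-04 -3.82066991e-01]
 [ 3.82067025e-01  1.43493574e-04  9.24134605e-01]
 [-1.44026122e-04 -9.99999967e-01  2.14818491e-04]] [ 0.11207751 -0.72198362  0.07226333] 0.06433625416606756
```

View pics/j25.png

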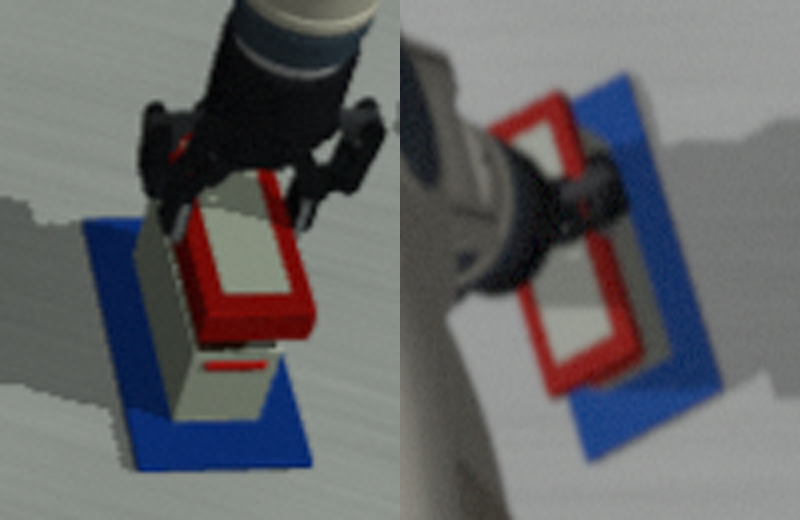

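{"name": "step_arm", "arguments": {
  "rows": [
    [0, 10, 0, 0, 0, 0, 65],
    [0, 20, 0, 0, 0, 0, 65],
    [0, 24, 0, 0, 0, 0, 65],
    [0, 26, 0, 0, 0, 0, 65],
    [0, 28, 0, 0, 0, 0, 65],
    [0, 28, 0, 0, 0, 0, 65],
    [0, 28, 0, 0, 0, 0, 65]
  ]
}}

```text
clock: 26.63
position: [0.5053, 0.2803, 0.1025]
ee_rot: [[0.924, -0.002, -0.383], [0.383, -0.001, 0.924], [-0.002, -1.0, 0.0]]
contact_force: [1.3, -0.6, -1.2]
finger_gap: 0.0646
```

{"name": "step_arm", "arguments": {
  "rows": [
    [0, 1.5, 0, 0, 0, 0, 65],
    [0, 3, 0, 0, 0, 0, 65],
    [0, 3, 0, 0, 0, 0, 65],
    [0, 3, 0, 0, 0, 0, 65]
  ]
}}

```text
clock: 26.97
position: [0.5051, 0.2803, 0.0995]
ee_rot: [[0.924, -0.002, -0.383], [0.383, -0.001, 0.924], [-0.002, -1.0, 0.0]]
contact_force: [0.5, -0.3, 0.5]
finger_gap: 0.0648
```

{"name": "step_arm", "arguments": {
  "rows": [
    [0, 1.5, 0, 0, 0, 0, 65],
    [0, 3, 0, 0, 0, 0, 65],
    [0, 4, 0, 0, 0, 0, 65],
    [0, 4, 0, 0, 0, 0, 65],
    [0, 4, 0, 0, 0, 0, 65]
  ]
}}

```text
clock: 27.38
position: [0.5049, 0.2802, 0.0954]
ee_rot: [[0.924, -0.003, -0.383], [0.383, -0.001, 0.924], [-0.003, -1.0, 0.0]]
contact_force: [-1.2, -0.2, 0.3]
finger_gap: 0.0646
```

{"name": "step_arm", "arguments": {
  "rows": [
    [0, 1, 0, 0, 0, 0, 65],
    [0, 2, 0, 0, 0, 0, 65],
    [0, 2, 0, 0, 0, 0, 65],
    [0, 2, 0, 0, 0, 0, 65]
  ]
}}

```text
clock: 27.72
position: [0.505, 0.2802, 0.0934]
ee_rot: [[0.924, -0.002, -0.383], [0.383, -0.001, 0.924], [-0.002, -1.0, 0.0]]
contact_force: [-2.2, -0.4, 1.1]
finger_gap: 0.0646
```

{"name": "step_arm", "arguments": {
  "rows": [
    [0, 1, 0, 0, 0, 0, 65],
    [0, 2, 0, 0, 0, 0, 65],
    [0, 3, 0, 0, 0, 0, 65],
    [0, 3, 0, 0, 0, 0, 65],
    [0, 3, 0, 0, 0, 0, 65]
  ]
}}

```text
clock: 28.13
position: [0.505, 0.2802, 0.09]
ee_rot: [[0.924, -0.003, -0.383], [0.383, -0.001, 0.924], [-0.003, -1.0, 0.0]]
contact_force: [-0.9, -1.2, -2.8]
finger_gap: 0.0643
```

{"name": "step_arm", "arguments": {
  "rows": [
    [0, 1, 0, 0, 0, 0, 65],
    [0, 2, 0, 0, 0, 0, 65],
    [0, 3, 0, 0, 0, 0, 65],
    [0, 3, 0, 0, 0, 0, 65],
    [0, 3, 0, 0, 0, 0, 65]
  ]
}}

```text
clock: 28.55
position: [0.5048, 0.2802, 0.0871]
ee_rot: [[0.924, -0.003, -0.383], [0.383, -0.001, 0.924], [-0.003, -1.0, 0.0]]
contact_force: [-4.3, -1.7, -3.9]
finger_gap: 0.0645
```

{"name": "step_arm", "arguments": {
  "rows": [
    [0, 1, 0, 0, 0, 0, 65],
    [0, 2, 0, 0, 0, 0, 65],
    [0, 2, 0, 0, 0, 0, 65],
    [0, 2, 0, 0, 0, 0, 65]
  ]
}}

```text
clock: 28.88
position: [0.5052, 0.2803, 0.0855]
ee_rot: [[0.924, -0.002, -0.383], [0.383, -0.001, 0.924], [-0.002, -1.0, 0.0]]
contact_force: [-3.2, -1.8, -2.6]
finger_gap: 0.0642
```

```bash
python3 - <<'E'
from h import *
s=bot.state();print(s["position"],s["contact_force"],s["wrist_torque"],s["finger_gap"]);shot("wrist","w26.png");shot("scene","s26.png");shot("top","t26.png")
a=cv2.imread("pics/s26.png")[220:350,420:520];b=cv2.imread("pics/w26.png")
cv2.imwrite("pics/j26.png",np.hstack([cv2.resize(a,(360,468),interpolation=2),cv2.resize(b,(440,468),interpolation=2)]))
E
```

```text
[0.50523143 0.28032776 0.08553567] [-3.2444784  -1.8385257  -2.55165572] [-0.26744385  0.67464446 -0.04709384] 0.06424196261122678
```

View pics/j26.png

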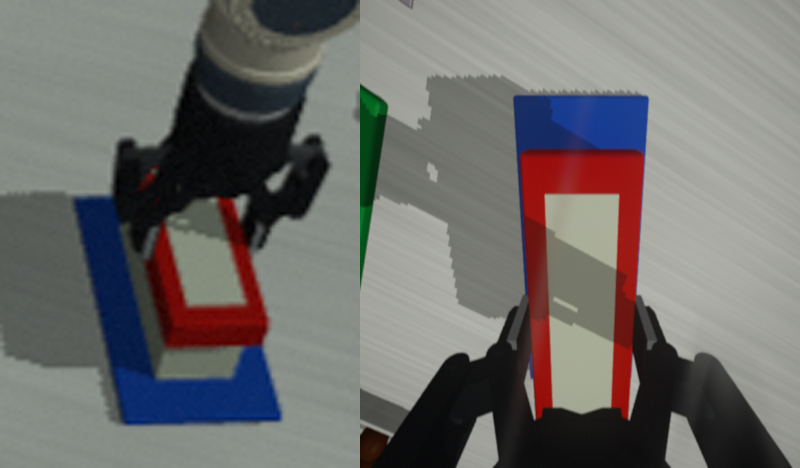

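{"name": "step_arm", "arguments": {
  "rows": [
    [0, 1, 0, 0, 0, 0, 65],
    [0, 2, 0, 0, 0, 0, 65],
    [0, 2, 0, 0, 0, 0, 65],
    [0, 2, 0, 0, 0, 0, 65]
  ]
}}

```text
clock: 29.37
position: [0.5053, 0.2803, 0.085]
ee_rot: [[0.924, -0.0, -0.383], [0.383, -0.0, 0.924], [-0.0, -1.0, 0.0]]
contact_force: [-8.8, -2.7, 12.5]
finger_gap: 0.0646
```

{"name": "step_arm", "arguments": {
  "rows": [
    [0, 1, 0, 0, 0, 0, 65],
    [0, 2, 0, 0, 0, 0, 65],
    [0, 2, 0, 0, 0, 0, 65],
    [0, 2, 0, 0, 0, 0, 65]
  ]
}}

```text
clock: 29.7
position: [0.5053, 0.2804, 0.0849]
ee_rot: [[0.924, 0.001, -0.383], [0.383, 0.0, 0.924], [0.001, -1.0, -0.0]]
contact_force: [-14.3, -5.9, 31.6]
finger_gap: 0.0643
```

{"name": "step_arm", "arguments": {
  "rows": [
    [0, -2, 0, 0, 0, 0, 65],
    [0, -3, 0, 0, 0, 0, 75],
    [0, -3, 0, 0, 0, 0, 90],
    [0, -3, 0, 0, 0, 0, 100],
    [0, -3, 0, 0, 0, 0, 100],
    [0, -10, 0, 0, 0, 0, 100],
    [0, -30, 0, 0, 0, 0, 100],
    [0, -60, 0, 0, 0, 0, 100],
    [0, -100, 0, 0, 0, 0, 100],
    [20, -140, 0, 0, 0, 0, 100],
    [50, -160, 0, 0, 0, 0, 100],
    [50, -160, 0, 0, 0, 0, 100],
    [50, -160, 0, 0, 0, 0, 100]
  ]
}}

```text
clock: 30.78
position: [0.5533, 0.3001, 0.2427]
ee_rot: [[0.924, 0.001, -0.383], [0.383, 0.001, 0.924], [0.001, -1.0, 0.0]]
contact_force: [-0.3, -0.1, -1.4]
finger_gap: 0.0853
```

```bash
python3 - <<'E'
from h import *
s=bot.state();print(s["position"],s["contact_force"],s["finger_gap"]);shot("wrist","w27.png");shot("scene","s27.png");shot("top","t27.png")
a=cv2.imread("pics/s27.png")[220:350,420:520];b=cv2.imread("pics/w27.png")
cv2.imwrite("pics/j27.png",np.hstack([cv2.resize(a,(360,468),interpolation=2),cv2.resize(b,(440,468),interpolation=2)]))
E
```

```text
[0.55333968 0.30007812 0.24268288] [-0.28306473 -0.13478857 -1.44564822] 0.08534030492281908
```

View pics/j27.png

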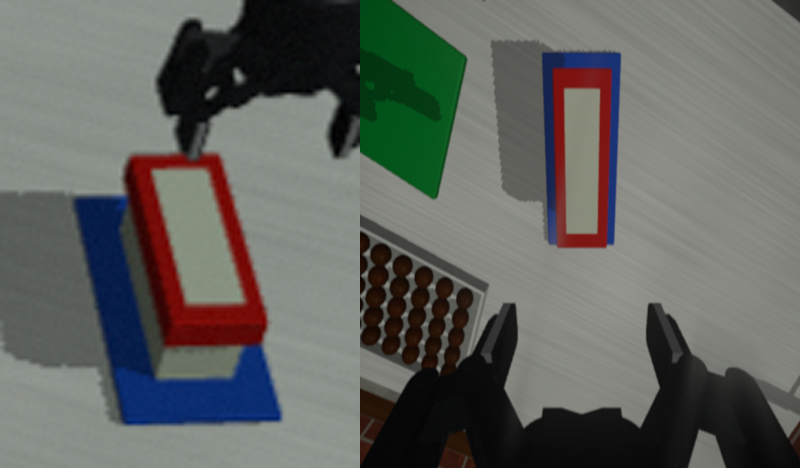

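{"name": "step_arm", "arguments": {
  "rows": [
    [30, 0, 0, 0, 0, 0, 50],
    [60, 0, 0, 0, 0, 0, 0],
    [60, 0, 0, 0, 0, 0, 0],
    [60, 0, 0, 0, 0, 0, 0],
    [60, 0, 0, 0, 0, 0, 0]
  ]
}}

```text
clock: 31.35
position: [0.6061, 0.3222, 0.2402]
ee_rot: [[0.924, -0.004, -0.383], [0.383, -0.001, 0.924], [-0.004, -1.0, 0.0]]
contact_force: [-0.3, 0.0, 0.2]
finger_gap: 0.0252
```

```bash
python3 - <<'E'
from h import *
np.set_printoptions(precision=4,suppress=True)
s=bot.state();print(s["position"]);shot("wrist","w28.png")
A,B=load("w27.png"),load("w28.png")
qs=[]
for n in ("w27","w28"):
    im=cv2.imread(f"pics/{n}.png")
    try: q,h=lidquad(im); print(n,q.tolist(),h.tolist()); qs.append((q,h))
    except Exception as e: print(n,e)
if len(qs)==2:
  for k in (0,1):
    P=[]
    for i in range(4):
        p,r=tri([ray(A,*qs[0][k][i]),ray(B,*qs[1][k][i])]);P.append(p);print(p,r[0])
    print(np.mean(P,0))
E
```

```text
[0.6061 0.3222 0.2402]
w27 [[282.0, 70.0], [365.0, 73.0], [289.0, 251.0], [356.0, 253.0]] [[298.0, 89.0], [350.0, 92.0], [298.0, 238.0], [344.0, 240.0]]
w28 [[277.0, 0.0], [367.0, 0.0], [284.0, 190.0], [359.0, 191.0]] [[295.0, 2.0], [352.0, 4.0], [296.0, 174.0], [346.0, 176.0]]
[0.4413 0.211  0.0105] 0.9071453656439544
[0.4159 0.2852 0.0254] 0.26762060323420056
[0.5851 0.279  0.0795] 0.9454889110925033
[0.5614 0.3365 0.0844] 0.35601662961306313
[0.5009 0.2779 0.05  ]
[0.4561 0.2392 0.0823] 0.20876990501736226
[0.4431 0.2773 0.0867] 0.007015518243003646
[0.5685 0.2829 0.0834] 0.07014450248275476
[0.5542 0.3214 0.0847] 0.2985461361336261
[0.5055 0.2802 0.0843]
```

View pics/w28.png

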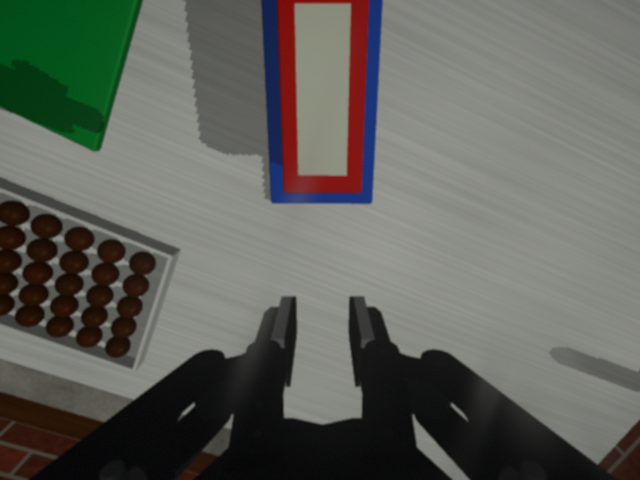

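{"name": "step_arm", "arguments": {
  "rows": [
    [-30, 20, 0, 0, 0, 0, 0],
    [-59, 50, 0, 0, 0, 0, 0],
    [-59, 85, 0, 0, 0, 0, 0],
    [-59, 115, 0, 0, 0, 0, 0],
    [-59, 128, 0, 0, 0, 0, 0],
    [-59, 130, 0, 0, 0, 0, 0],
    [-59, 132, 0, 0, 0, 0, 0],
    [-59, 134, 0, 0, 0, 0, 0],
    [-59, 135.5, 0, 0, 0, 0, 0],
    [-59, 135.5, 0, 0, 0, 0, 0],
    [-59, 135.5, 0, 0, 0, 0, 0]
  ]
}}

```text
clock: 32.32
position: [0.5526, 0.3, 0.1067]
ee_rot: [[0.924, -0.001, -0.383], [0.383, -0.0, 0.924], [-0.001, -1.0, 0.0]]
contact_force: [0.1, 0.0, 0.3]
finger_gap: 0.0001
```

{"name": "step_arm", "arguments": {
  "rows": [
    [0, 1, 0, 0, 0, 0, 0],
    [0, 2, 0, 0, 0, 0, 0],
    [0, 2, 0, 0, 0, 0, 0],
    [0, 2, 0, 0, 0, 0, 0]
  ]
}}

```text
clock: 32.65
position: [0.5527, 0.3, 0.106]
ee_rot: [[0.924, 0.0, -0.383], [0.383, 0.0, 0.924], [0.001, -1.0, 0.0]]
contact_force: [-3.7, -1.4, 14.9]
finger_gap: -0.0001
```

{"name": "step_arm", "arguments": {
  "rows": [
    [0, 1, 0, 0, 0, 0, 0],
    [0, 1, 0, 0, 0, 0, 0],
    [0, 1, 0, 0, 0, 0, 0]
  ]
}}

```text
clock: 32.9
position: [0.5527, 0.3, 0.106]
ee_rot: [[0.924, 0.001, -0.383], [0.383, 0.001, 0.924], [0.001, -1.0, -0.0]]
contact_force: [-6.7, -2.4, 21.6]
finger_gap: 0.0001
```

{"name": "step_arm", "arguments": {
  "rows": [
    [0, -10, 0, 0, 0, 0, 0],
    [0, -20, 0, 0, 0, 0, 0],
    [-30, -20, 0, 0, 0, 0, 0],
    [-65, -20, 0, 0, 0, 0, 0],
    [-101, -20, 0, 0, 0, 0, 0],
    [-101, -20, 0, 0, 0, 0, 0],
    [-101, -10, 0, 0, 0, 0, 0],
    [-101, -5, 0, 0, 0, 0, 0],
    [-101, -3, 0, 0, 0, 0, 0],
    [-101, -2, 0, 0, 0, 0, 0],
    [-101, -1, 0, 0, 0, 0, 0],
    [-101, -1, 0, 0, 0, 0, 0],
    [-101, -1, 0, 0, 0, 0, 0]
  ]
}}

```text
clock: 33.98
position: [0.4599, 0.2615, 0.1059]
ee_rot: [[0.924, -0.001, -0.383], [0.383, -0.0, 0.924], [-0.001, -1.0, -0.0]]
contact_force: [-10.3, -3.9, 28.7]
finger_gap: -0.0001
```

{"name": "step_arm", "arguments": {
  "rows": [
    [0, 1, 0, 0, 0, 0, 0],
    [0, 1, 0, 0, 0, 0, 0],
    [0, 1, 0, 0, 0, 0, 0]
  ]
}}

```text
clock: 34.23
position: [0.4599, 0.2615, 0.1059]
ee_rot: [[0.924, 0.0, -0.383], [0.383, 0.0, 0.924], [0.0, -1.0, -0.0]]
contact_force: [-13.1, -5.4, 40.0]
finger_gap: -0.0004
```

{"name": "step_arm", "arguments": {
  "rows": [
    [0, -10, 0, 0, 0, 0, 0],
    [0, -40, 0, 0, 0, 0, 0],
    [0, -80, 0, 0, 0, 0, 0],
    [0, -120, 0, 0, 0, 0, 0],
    [0, -160, 0, 0, 0, 0, 0],
    [30, -180, 0, 0, 0, 0, 0],
    [60, -180, 0, 0, 0, 0, 0],
    [60, -180, 0, 0, 0, 0, 0],
    [60, -180, 0, 0, 0, 0, 0]
  ]
}}

```text
clock: 34.98
position: [0.5167, 0.2848, 0.2814]
ee_rot: [[0.924, -0.003, -0.383], [0.383, -0.001, 0.924], [-0.004, -1.0, 0.0]]
contact_force: [-0.4, -0.1, -0.3]
finger_gap: 0.0
```

```bash
python3 - <<'E'
from h import *
s=bot.state();print(s["position"],s["contact_force"]);shot("scene","s30.png");shot("top","t30.png")
a=cv2.imread("pics/s30.png");b=cv2.imread("pics/t30.png")
cv2.imwrite("pics/j30.png",np.vstack([np.hstack([cv2.resize(a,(400,300)),cv2.resize(b,(400,300))]),np.hstack([cv2.resize(cv2.imread("pics/scene0.png"),(400,300)),cv2.resize(cv2.imread("pics/top0.png"),(400,300))])]))
E
```

```text
[0.51673381 0.28479694 0.28139517] [-0.44430993 -0.06999134 -0.26807866]
```

View pics/j30.png

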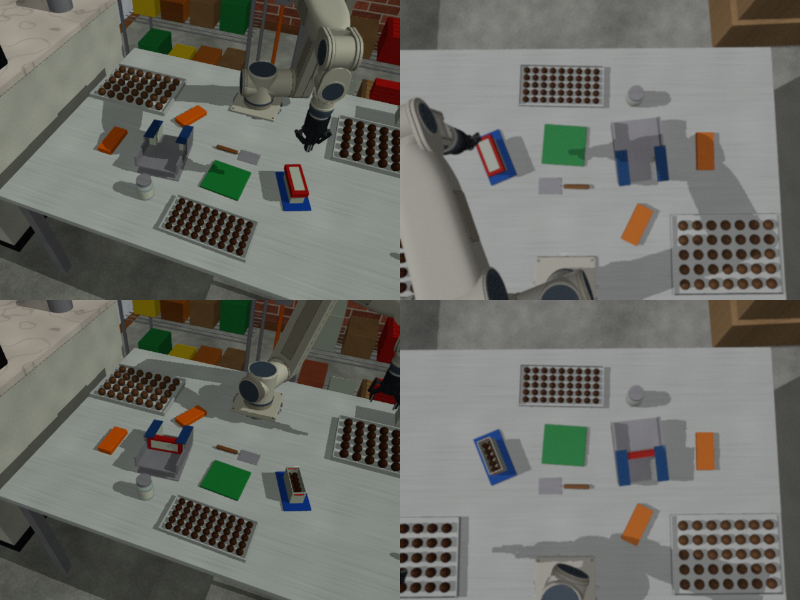

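The before and after pictures show the tray, jar, spatula and look-alikes unmoved. The lid is on the tub at top view ≈(488,156) of the half-size picture, and the robot is clear. I am handing the job in.

```bash
python3 -c "
from station import bot
print(bot.close_job())"
```

```text
the job is handed in; nothing more can be done
None
```

I pushed the lid up the chute with shut fingers on the low part of its underside, until it was about 20 mm past the lips. I then lifted it out and tilted it onto the board so it lay flat, panel up, and let go. I picked it up again across its width, set it on the tub and pressed it down until it stopped. The robot's clock read 35.0 s at the last check.

**Lid on the tub:**
- The arm stopped at the height worked out for the lid fully home.
- A fingertip touch near each short end put the panel top at about 84 mm both times, which is the home height.
- The panel height from two camera views averaged 84 mm, with corners between 82 and 87 mm.
- I saw no clear force peak when it snapped, so I am going by these heights.

**Bystanders:** the tray, jar, spatula and orange look-alikes look unmoved when the start and end pictures are compared.

**What disagreed or came close to a limit:**
- **Board height:** triangulation gave 4 to 9 mm against the stated 12 mm, so I lowered the lid until it touched. The wrist force peaked at about 24 N.
- **Elbow range:** during the first, steeper tilt joint 3 read -1.0401 against its -1.04 limit. I reduced the tilt straight away.
- **Pressing force:** the last fingertip touch on the lid reached 40 N. It came from the fingers, not the gripper body, but it was more than I intended.
- **Measured lid outline:** in the last check the lid's outer outline triangulated badly because its far end ran off the picture. I used the white inset instead.

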